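Clear the cutting mat and set up the arrow blocks

ROBOT

A 6-joint arm with a two-finger parallel gripper is mounted at the origin on the work surface. World frame = base frame: x ahead of the robot, y to its left, z up, the work surface at z = 0. Lengths are in m, angles in degrees, forces in N, time in s.
With the tool pointing down it reaches from about 0.25 to 0.725 m from the base axis. Payload 9.7 kg.
Tool frame: the origin (TCP) lies on the centre line of the jaws, within the pads' length; the fingertips stand tip_extent ahead of it and the grasp point (between the pads) lies 3 mm ahead of it (tip_extent is the distance from the TCP to the fingertips, in m); z points along the fingers, y is the line along which they close (so a half turn about z gives the same grasp; the last joint's range is limited). The gripper opens to 85 mm and grips with 20 to 120 N. Pads are 22 mm wide; open, the fingers measure 114 mm over their backs; the gripper's body (76 mm by 85 mm) begins 54 mm behind the grasp point. The pads swing forward as they close: fully open they stand 13 mm farther back than shut.
Start: joints at [-71.562, 4.979, 10.078, 95.1, 0, 90], TCP at [0.174, -0.522, 0.253] pointing down, gripper open.
Joint ranges: [-179.16, 179.16], [-48.56, 103.87], [-65.8, 70.77], [-126.05, 130.52], [-82.76, 87.17], [-180, 180]. Speed limits (degrees/s): [127.2, 127.2, 147.25, 180, 180, 180].

INTERFACE

Orientations are given as [roll, pitch, yaw] about the fixed x, y, z axes, in that order (R = Rz(yaw) Ry(pitch) Rx(roll)).
In Python, from workcell import * gives the robot as it stands.
- The arm moves only by the tool servo_tool, never from a script. Its argument "rows" is a list of rows, each an object with "offset": the shift along the tool's x, y, z as a fraction of full scale, a list of three; "yaw": the turn about the tool's z as a fraction of full scale; "claw": the closure, from 0 (fully open) to 1 (shut). A call has 1 to 12 rows; each row is the pose to reach, as a shift and turn from the pose commanded when the call began, along the tool's axes at that moment, turning the shorter way round; what a row does not reach only later rows make up. Full scale, the value 1, is 0.1 m for a shift and pi rad for a turn. A row lasts 1/8 s, in which the tool goes at most 62.5 mm and 10.7 degrees, less where a joint would pass 70% of its speed; a pose out of reach is approached as far as the arm can. A call with a number of a shift or a turn outside -1 to 1 is refused whole. A call with a gripper value outside its range is refused whole. The fingers move at their own pace and stop on an object; "squeeze" is the grip in N (left out, the last holds). Time passes only in rows, so rows that repeat a pose let the fingers close. It gives the time, the measured TCP pose, the force, the opening and the grip force at its end, in the units of the state.
- get_obs(): the state, without advancing time (a new reading comes with each control period).
- camera(name): name is "scene" or "top" or "wrist"; returns (picture, depth): 384x512x3 uint8, red, green, blue; 384x512 float32, m along the optical axis (not along the pixel's ray), 0 where there is no reading.
- camera_info(name): a dict with "fx", "fy", "cx", "cy" (pixels), "cam_to_world" (4x4, takes a point from camera to world coordinates); the wrist camera has in their place "hand_eye" (4x4, takes a point from camera to tool coordinates, whose origin is the TCP and whose axes are the flange's). Camera axes: x right, y up, looking along -z (the intrinsics and any distortion apply to the point x, -y, -z); pixel columns grow to the right and rows downward; lengths in m; the calibration is good to about 2 mm. A picture is of the moment at which its call begins: read the wrist's pose just before it. camera_info takes no time and is no camera call.
- job_done(): hands the job in; it is judged then, once.
The state is a dict: "time": time; "q": joint angles; "qd": joint speeds; "joint_efforts": joint torques, N m; "ee_pos": TCP position; "tcp_rot": TCP orientation; "wrist_force": force on the tool from outside, world axes, zero at the start; "torque": the same for the moment, N m; "opening": finger opening in m; "grasp_force": force on a finger pad.
Only numpy, scipy, OpenCV 4.12 (cv2) and the standard library are available. Lean on these libraries where they do the work, as an engineer would, in place of code of your own. Each camera call takes 0.05 s, during which the arm holds its last target. There are 200 camera calls.

TASK

Clear the cutting mat by hanging every notions caddy by its hand slot on the peg rail, one to a peg, and lean both arrow panels, right way up and side by side, in the trough of the little easel (its open front faces away from the robot) against its sloping back rest. When all of them are in place, and not before, switch on the easel light by pushing the lamp lever fully over to the far side. Leave the spools, mug and other things on the table where they stand.

Things in the scene. Friction and masses are not known exactly. Their poses are not given: they have to be found in the camera images.
- caddy_teal: teal caddy of thread reels, rigid, 0.2 kg: tray 60 (x) x 76 (y) x 42 mm high; upright centre divider 10 mm thick (x), 76 wide (y), 128 high, with a hand slot 52 wide, 42 to 98 mm high. Above the slot is the bar, 98 to 128 mm high, 10 thick, to pinch from above. Origin: centre of underside, z up. Same when turned half round. May be absent
- caddy_teal_bar (a point): the middle of the bar's underside on the teal caddy, 98 mm above its origin; this rests on the peg when it hangs
- caddy_orange: orange caddy of thread reels, rigid, 0.2 kg: tray 60 (x) x 76 (y) x 42 mm high; upright centre divider 10 mm thick (x), 76 wide (y), 128 high, with a hand slot 52 wide, 42 to 98 mm high. Above the slot is the bar, 98 to 128 mm high, 10 thick, to pinch from above. Origin: centre of underside, z up. Same when turned half round. May be absent
- caddy_orange_bar (a point): the middle of the bar's underside on the orange caddy, 98 mm above its origin; this rests on the peg when it hangs
- caddy_purple: purple caddy of thread reels, rigid, 0.2 kg: tray 60 (x) x 76 (y) x 42 mm high; upright centre divider 10 mm thick (x), 76 wide (y), 128 high, with a hand slot 52 wide, 42 to 98 mm high. Above the slot is the bar, 98 to 128 mm high, 10 thick, to pinch from above. Origin: centre of underside, z up. Same when turned half round. May be absent
- caddy_purple_bar (a point): the middle of the bar's underside on the purple caddy, 98 mm above its origin; this rests on the peg when it hangs
- caddy_lime: lime green caddy of thread reels, rigid, 0.2 kg: tray 60 (x) x 76 (y) x 42 mm high; upright centre divider 10 mm thick (x), 76 wide (y), 128 high, with a hand slot 52 wide, 42 to 98 mm high. Above the slot is the bar, 98 to 128 mm high, 10 thick, to pinch from above. Origin: centre of underside, z up. Same when turned half round. May be absent
- caddy_lime_bar (a point): the middle of the bar's underside on the lime green caddy, 98 mm above its origin; this rests on the peg when it hangs
- rail: fixed wooden peg rail along its y on posts at y=+-222 mm; bar x=0 to 24 mm, 195 to 235 mm high. Four round pegs, 12 mm thick, 85 long, stick out to its -x (robot side), rising 15 deg: axis from x=0, 215 mm high, to x=-82, 237 mm high, at y=-157.5, -52.5, 52.5, 157.5 mm. Open above the bar and below the pegs. Origin on the table under the middle of the bar's front face
- peg0 (a point): the top of peg 0 at half its length, 41 mm out from the rail's front face, about 232 mm high (peg 0 at the rail's -y end, peg 3 at +y); axes as the rail's
- peg1 (a point): the top of peg 1 at half its length, 41 mm out from the rail's front face, about 232 mm high (peg 0 at the rail's -y end, peg 3 at +y); axes as the rail's
- peg2 (a point): the top of peg 2 at half its length, 41 mm out from the rail's front face, about 232 mm high (peg 0 at the rail's -y end, peg 3 at +y); axes as the rail's
- peg3 (a point): the top of peg 3 at half its length, 41 mm out from the rail's front face, about 232 mm high (peg 0 at the rail's -y end, peg 3 at +y); axes as the rail's
- panel_warm: white panel with an arrow in red, orange and yellow on both faces: rigid board 9 (x) x 84 (y) x 140 mm tall (z), about 0.12 kg, arrowhead up. Origin: centre of its lower edge, z towards its top edge. At the start it stands upright in a slot of the block
- panel_cool: grey panel with an arrow in blue, teal and green on both faces: rigid board 9 (x) x 84 (y) x 140 mm tall (z), about 0.12 kg, arrowhead up. Origin: centre of its lower edge, z towards its top edge. At the start it stands upright in a slot of the block
- block: fixed wooden block 130 x 105 x 42 mm with two slots along its y at x = -32 and +32 mm, 12 mm wide, 30 mm deep (floor 12 mm above the table), open at the ends, holding the panels upright. Origin: centre of the underside
- easel: fixed plywood easel 230 mm wide (y) for two panels. Base top 15 mm high; front lip to 30 mm high, inner face at x=-40 mm; front face of the back rest starts at x=-12 mm on the base, leans 20 deg back to +x, 95 mm long (top edge at x=20 mm, 104 mm high). Panels' lower edges go in the trough between. Origin: on the table under the middle; its -x, the open front, faces away from the robot
- lamp (a joint): the lamp lever's angle in rad: 0 leaning to its base's -x, 0.5 upright, 1.0 fully over towards +x; it stays where it is left and is light to push
- lamp_tip (a point): the free end of the red lamp lever, a ball 26 mm across on a 10 mm rod, 80 mm from its pivot, which lies 22 mm above the table over the middle of lamp_base
- lamp_base: grey housing of the lamp lever, 70 (x) x 50 (y) x 25 mm (the pivot barrel rises to 35 mm), fixed to the table; origin: centre of the underside; the lever swings from its -x to its +x

How it is judged (in metres and radians):
On the way, in this order (a step that is already met when the one before it is completed fails the run):
1. all caddies present hang on the rail's pegs and both panels lean side by side on the easel ((distance between caddy_teal_bar and peg0 below 0.05 m or distance between caddy_teal_bar and peg1 below 0.05 m or distance between caddy_teal_bar and peg2 below 0.05 m or distance between caddy_teal_bar and peg3 below 0.05 m) and contact force between each of caddy_teal, caddy_orange, caddy_purple, caddy_lime and rail above 0.3 N and angle between each of caddy_teal, caddy_orange, caddy_purple, caddy_lime's own z axis and vertical below 0.4 rad and linear speed of each of caddy_teal, caddy_orange, caddy_purple, caddy_lime, panel_warm, panel_cool below 0.05 m/s and (distance between caddy_orange_bar and peg0 below 0.05 m or distance between caddy_orange_bar and peg1 below 0.05 m or distance between caddy_orange_bar and peg2 below 0.05 m or distance between caddy_orange_bar and peg3 below 0.05 m) and (distance between caddy_purple_bar and peg0 below 0.05 m or distance between caddy_purple_bar and peg1 below 0.05 m or distance between caddy_purple_bar and peg2 below 0.05 m or distance between caddy_purple_bar and peg3 below 0.05 m) and (distance between caddy_lime_bar and peg0 below 0.05 m or distance between caddy_lime_bar and peg1 below 0.05 m or distance between caddy_lime_bar and peg2 below 0.05 m or distance between caddy_lime_bar and peg3 below 0.05 m) and angle between panel_warm's own z axis and vertical between 0.2 and 0.75 rad and z of panel_warm in the frame of easel between 0.005 and 0.03 m and x of panel_warm in the frame of easel between -0.05 and 0.02 m and y of panel_warm in the frame of easel between -0.1 and 0.1 m and angle between the y axis of each of panel_warm, panel_cool and the y axis of easel, either way round below 0.35 rad and contact force between each of panel_warm, panel_cool and easel above 0.2 N and angle between panel_cool's own z axis and vertical between 0.2 and 0.75 rad and z of panel_cool in the frame of easel between 0.005 and 0.03 m and x of panel_cool in the frame of easel between -0.05 and 0.02 m and y of panel_cool in the frame of easel between -0.1 and 0.1 m and distance between panel_warm and panel_cool above 0.075 m and distance between each of caddy_orange_bar, caddy_purple_bar, caddy_lime_bar and caddy_teal_bar above 0.07 m and distance between each of caddy_purple_bar, caddy_lime_bar and caddy_orange_bar above 0.07 m and distance between caddy_lime_bar and caddy_purple_bar above 0.07 m), for 0.3 s.
2. then the lamp lever is pushed fully over (value of joint lamp above 0.85 rad), for 0.1 s.
At the end, for the whole second after the job is handed in: Every caddy present hangs with its bar within 50 mm of a peg's middle, bars 70 mm or more apart, within 23 deg of upright; both panels stand in the easel's trough, top up, leaning 11 to 43 deg back on its rest, 75 mm or more apart; the lever is past 0.85 rad; all at rest (all of step 1 and value of joint lamp above 0.85 rad); the robot touches nothing.
It fails at once if one of the other things is knocked over or shoved more than 8 cm (distance of any of spool_red, spool_blue, clapper, weight, starch, tape, mug from where it was at the start of the episode above 0.08 m or angle between any of spool_red, spool_blue, clapper, weight, starch, tape, mug's own z axis and vertical above 0.8 rad).
Of caddy_teal, caddy_orange, caddy_purple, caddy_lime only 3 to 4 are there at a start; the rules pass over those that are not, and their reading is None.
At some moment in a run one of caddy_teal, caddy_orange, caddy_purple, caddy_lime may be knocked a few centimetres aside while the robot is not near it.
It also fails if it takes over 200 s, if anything falls off the work surface, if the arm or the gripper's body presses on something with over 40 N, if the wrist force passes 120 N, or if a joint passes its speed limit or range.

## Working session

There is one attempt and no reset: what is moved stays moved. The work goes in short steps, Python scripts to look and compute and a tool call to move; the robot and the scene stay as the last step left them, time stands still between calls to the robot, and variables do not carry over. Pictures are saved under pics/ and viewed, at most 14 in all, crops included, and the job is handed in when it is done.

Besides the shell and the picture viewer there is one more tool, called after "Request:" by a JSON object that holds its "method" and its "body". servo_tool: Moves the arm, as the interface text tells. Its arguments: {"type":"object","properties":{"rows":{"type":"array"},"squeeze":{"type":"number"}},"required":["rows"]}

```bash
mkdir -p pics; ls; cat > h.py <<'E'
import numpy as np, cv2
from workcell import *
from scipy.spatial.transform import Rotation as R
def snap(n,f=None):
    o=get_obs(); im,d=camera(n); ci=camera_info(n)
    if n=='wrist':
        T=np.eye(4);T[:3,:3]=R.from_euler('xyz',o['tcp_rot'],degrees=True).as_matrix();T[:3,3]=o['ee_pos'];M=T@ci['hand_eye']
    else: M=np.array(ci['cam_to_world'])
    if f: cv2.imwrite('pics/%s.png'%f,im[:,:,::-1])
    np.savez('%s.npz'%(f or n),im=im,d=d,M=M,K=[ci['fx'],ci['fy'],ci['cx'],ci['cy']])
    return im,d,M,ci
def world(d,M,ci):
    v,u=np.indices(d.shape); 
    P=np.stack([(u-ci['cx'])/ci['fx']*d,-(v-ci['cy'])/ci['fy']*d,-d],-1)
    return P@M[:3,:3].T+M[:3,3]
E
python3 - <<'E'
from h import *
print(get_obs())
for n in('scene','top'):
    im,d,M,ci=snap(n,n+'0'); print(ci); print((d>0).mean())
E
```

```text
pics
{'time': 0.0, 'q': array([-7.15636968e+01,  5.01210450e+00,  1.00335771e+01,  9.50981536e+01,
        7.27716190e-04,  8.99981177e+01]), 'qd': array([-0.00889128, -0.03080721,  0.0089369 ,  0.06475462,  0.0447952 ,
       -0.06918286]), 'joint_efforts': array([-4.04311795e-04, -5.20390284e+01,  4.64799392e+01,  1.63260510e-02,
       -1.04722099e-04,  2.57082070e-05]), 'ee_pos': array([ 0.17387957, -0.52158704,  0.25256555]), 'tcp_rot': array([-1.79923319e+02, -7.30234680e-04,  1.84381846e+01]), 'wrist_force': array([-0.3534335 , -0.49419103, -0.40389614]), 'torque': array([-0.03117552,  0.03014904,  0.05405843]), 'grasp_force': 0.0, 'opening': 0.08569036558914965}
{'fx': 370.1908901994594, 'fy': 370.1908901994594, 'cx': 255.07934852985886, 'cy': 191.13655517933051, 'cam_to_world': array([[ 0.59889934, -0.51632583,  0.61214967,  1.10584433],
       [ 0.80052071,  0.40703634, -0.43987273, -0.35237668],
       [-0.02204951,  0.75347797,  0.65710331,  0.75910521],
       [ 0.        ,  0.        ,  0.        ,  1.        ]])}
0.995880126953125
{'fx': 462.618074582316, 'fy': 462.618074582316, 'cx': 249.84429045650984, 'cy': 189.340138943395, 'cam_to_world': array([[ 0.02433006,  0.98534137, -0.16885035,  0.28673157],
       [-0.99970056,  0.02353832, -0.00668931,  0.03156448],
       [-0.0026168 ,  0.16896254,  0.985619  ,  1.49325882],
       [ 0.        ,  0.        ,  0.        ,  1.        ]])}
0.9960225423177084
```

```bash
python3 - <<'E'
import cv2
for n in('scene0','top0'):
    cv2.imwrite('pics/%sb.png'%n,cv2.resize(cv2.imread('pics/%s.png'%n),(800,600),interpolation=cv2.INTER_CUBIC))
E
```

```text
(no output)
```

View pics/scene0b.png

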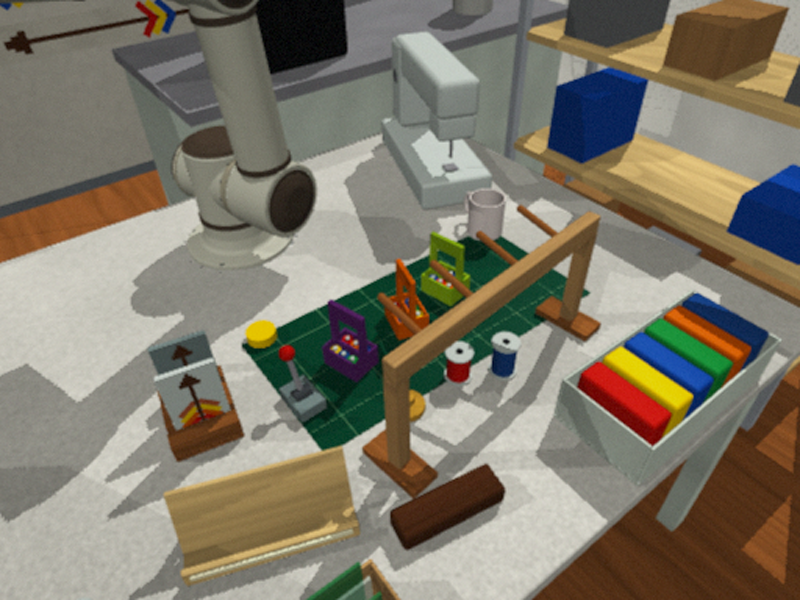

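View pics/top0b.png

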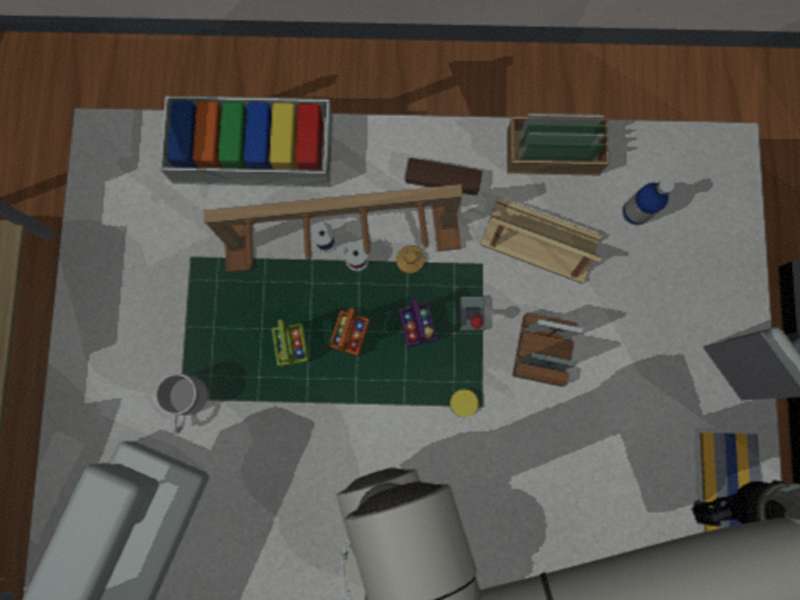

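The top view shows lime (290,343), orange (350,332) and purple (417,323) caddies, with no teal. The rail pegs are at about (232..425, 230), the lamp at (475,313), the block with panels at (545,350) and the easel at (540,240). Next I measure them from the depth of both views.

```bash
cat > meas.py <<'E'
from h import *
from scipy import ndimage as ndi
def cloud(names=('top','scene')):
    L=[]
    for n in names:
        im,d,M,ci=snap(n); P=world(d,M,ci); ok=(d>0)
        hsv=cv2.cvtColor(im,cv2.COLOR_RGB2HSV)
        L.append(np.c_[P[ok],hsv[ok],np.full(ok.sum(),len(L))])
    return np.concatenate(L)
def caddies(C):
    for nm,(a,b) in dict(teal=(78,102),lime=(25,45),orange=(4,16),purple=(125,155)).items():
        for c in (0,1):
            m=(C[:,6]==c)&(C[:,3]>=a)&(C[:,3]<=b)&(C[:,4]>110)&(C[:,5]>40)&(C[:,2]>.10)&(C[:,2]<.145)&(C[:,0]>.25)&(C[:,0]<.56)&(C[:,1]>-.25)&(C[:,1]<.45)
            p=C[m]
            if len(p)<5: print(nm,c,len(p));continue
            p=p[np.linalg.norm(p[:,:2]-np.median(p[:,:2],0),axis=1)<.06]
            (cx,cy),(w,h),an=cv2.minAreaRect(p[:,:2].astype(np.float32)*1000)
            mu=p[:,:2].mean(0);w_,V=np.linalg.eigh(np.cov(p[:,:2].T)); 
            print(nm,c,len(p),'rect',np.round([cx,cy,w,h,an],1),'mean',mu.round(3),'ydir',np.degrees(np.arctan2(-V[0,1],V[1,1])).round(1),'z',np.percentile(p[:,2],[5,95]).round(3))
E
python3 - <<'E'
from meas import *
C=cloud(); caddies(C)
np.save('C.npy',C)
# ortho map
W,H=800,560; X0,X1,Y1=.2,.9,.5   # 0.8px/mm
pic=np.zeros((H,W,3),np.uint8); hh=np.full((H,W),-1.)
C=C[np.argsort(C[:,2])]
r=((X1-C[:,0])*800).astype(int); c=((Y1-C[:,1])*800).astype(int)
ok=(r>=0)&(r<H)&(c>=0)&(c<W)&(C[:,2]<.3)
rgb=cv2.cvtColor(C[None,:,3:6].astype(np.uint8),cv2.COLOR_HSV2BGR)[0]
pic[r[ok],c[ok]]=rgb[ok]
pic=cv2.medianBlur(cv2.dilate(pic,np.ones((2,2))),3)
cv2.imwrite('pics/ortho.png',pic)
m=(abs(C[:,0]-.5)<.4)&(abs(C[:,1])<.4)&(C[:,2]<.01);print('table z',np.percentile(C[m,2],[5,50,95]))
# rail bar top
m=(C[:,2]>.18)&(C[:,2]<.25)&(C[:,0]>.5)&(C[:,0]<.75)&(C[:,1]>-.2)&(C[:,1]<.45)
for s in(0,1):
    p=C[m&(C[:,6]==s)];print('rail',s,len(p),p[:,:3].min(0).round(3),p[:,:3].max(0).round(3))
E
```

```text
teal 0 0
teal 1 0
lime 0 101 rect [432.4 244.1  74.8  10.5  10.1] mean [0.432 0.243] ydir 101.4 z [0.11  0.134]
lime 1 197 rect [438.4 243.8  74.2  12.   11.6] mean [0.44  0.242] ydir 102.0 z [0.102 0.127]
orange 0 96 rect [458.8 125.1   9.8  75.2  74.8] mean [0.458 0.124] ydir 74.1 z [0.107 0.133]
orange 1 142 rect [465.5 124.3  10.4  76.5  72.9] mean [0.47  0.121] ydir 74.2 z [0.102 0.127]
purple 0 74 rect [478.8 -12.4  71.5   9.2  14.7] mean [ 0.479 -0.012] ydir 104.3 z [0.123 0.134]
purple 1 225 rect [484.4 -13.9  76.1  11.2  15.8] mean [ 0.488 -0.015] ydir 105.2 z [0.101 0.127]
table z [-0.00434712 -0.00066247  0.00549699]
rail 0 2391 [ 0.553 -0.083  0.18 ] [0.712 0.383 0.249]
rail 1 3760 [ 0.557 -0.085  0.18 ] [0.716 0.384 0.242]
```

View pics/ortho.png

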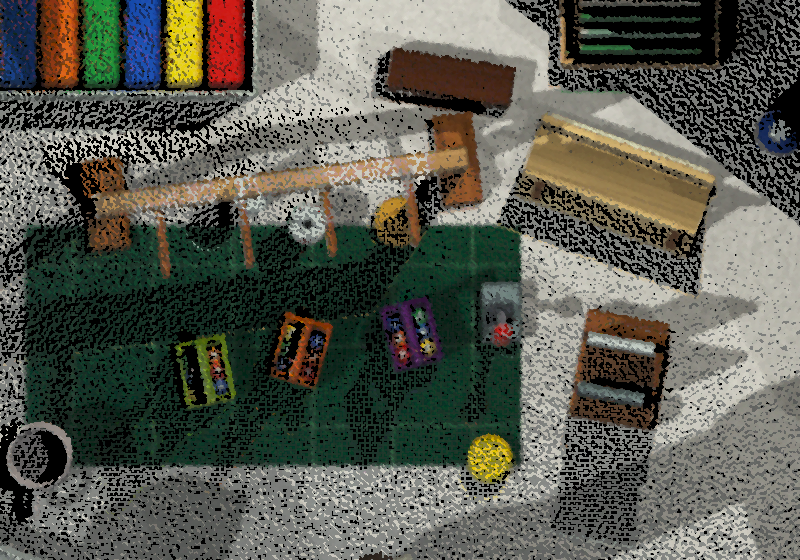

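The orthographic map (0.8 px/mm) shows the rail from (100,200) to (465,158) with pegs toward the robot, the easel around (620,178), and the block with its panels near (620,343) and (612,393). Next I fit the fixtures and compare the two cameras.

```bash
python3 - <<'E'
from h import *
C=np.load('C.npy')
def reg(s,x0,x1,y0,y1,z0,z1): return C[(C[:,6]==s)&(C[:,0]>x0)&(C[:,0]<x1)&(C[:,1]>y0)&(C[:,1]<y1)&(C[:,2]>z0)&(C[:,2]<z1)]
for s in(0,1):
    print('CAM',s)
    for nm,b in dict(mat=(.33,.6,-.1,.4,),right=(.4,.6,-.5,-.4)).items():
        print(' table',nm,np.median(reg(s,*b,-.02,.02)[:,2]).round(4))
    p=reg(s,.62,.72,-.085,.385,.215,.245) # rail top bar
    p=p[abs(p[:,1]-.15)<.2]
    zt=np.percentile(p[:,2],90); q=p[p[:,2]>zt-.012]
    (cx,cy),(w,h),an=cv2.minAreaRect(q[:,:2].astype(np.float32)*1000);print(' rail top',np.round([cx,cy,w,h,an,zt*1000],1),len(q))
    a=np.polyfit(q[:,1],q[:,0],1);print(' line x=',a.round(4),'yaw',np.degrees(np.arctan(-a[0])).round(2), 'resid',(q[:,0]-np.polyval(a,q[:,1])).std().round(4))
    # rail ends & pegs: points on robot side of bar
    f=np.polyval(a,C[:,1]); m=(C[:,6]==s)&(C[:,0]<f-.03)&(C[:,0]>f-.11)&(C[:,2]>.195)&(C[:,2]<.27)&(C[:,1]>-.1)&(C[:,1]<.4)
    p=C[m];p=p[np.argsort(p[:,1])]
    for g in np.split(p,np.where(np.diff(p[:,1])>.03)[0]+1):
        if len(g)>8: print('  peg',len(g),'mean',g[:,:3].mean(0).round(3),'xmin',g[:,0].min().round(3),'at',g[g[:,0].argmin(),:3].round(3),'slope z/x',np.polyfit(g[:,0],g[:,2],1)[0].round(2))
    # easel
    p=reg(s,.56,.80,-.42,-.12,.035,.13)
    best=None;rng=np.random.default_rng(0)
    for _ in range(400):
        t=p[rng.choice(len(p),3,False),:3];n=np.cross(t[1]-t[0],t[2]-t[0]);L=np.linalg.norm(n)
        if L<1e-6: continue
        n/=L; i=abs((p[:,:3]-t[0])@n)<.004
        if best is None or i.sum()>best.sum():best=i
    q=p[best,:3];c=q.mean(0);n=np.linalg.svd(q-c)[2][2];n*=np.sign(n[2]);print(' easel rest',len(q),'c',c.round(3),'n',n.round(3),'lean',np.degrees(np.arcsin(n[2])).round(1),'dir-x',np.degrees(np.arctan2(n[1],n[0])).round(1),'z',q[:,2].min().round(3),q[:,2].max().round(3))
    ex=-n[:2]/np.linalg.norm(n[:2]);ey=np.array([-ex[1],ex[0]])
    top=q[q[:,2]>q[:,2].max()-.01];u=q[:,:2]@ey;print('  ey range',np.percentile(u,[0.5,99.5]).round(3),'top edge ex',np.median(top[:,:2]@ex).round(3),'z',np.median(top[:,2]).round(3),'plane at z=.06: ex', (c[:2]@ex-(.06-c[2])*n[2]/(n[:2]@ex)).round(4) ,'ex',ex.round(3))
    # panels
    p=reg(s,.35,.56,-.36,-.18,.125,.17)
    for nm,lo,hi in(('near',.35,.445),('far',.445,.56)):
        q=p[(p[:,0]>lo)&(p[:,0]<hi)]
        if len(q)<6: print(nm,len(q));continue
        (cx,cy),(w,h),an=cv2.minAreaRect(q[:,:2].astype(np.float32)*1000);print(' panel',nm,len(q),np.round([cx,cy,w,h,an],1),'z',np.percentile(q[:,2],[5,95]).round(3))
    p=reg(s,.44,.56,-.15,-.09,.05,.14);p=p[((p[:,3]<8)|(p[:,3]>172))&(p[:,4]>140)]
    if len(p):print(' lamp ball',len(p),p[:,:3].mean(0).round(3),p[:,:3].min(0).round(3),p[:,:3].max(0).round(3))
E
```

```text
CAM 0
 table mat 0.0013
 table right 0.0004
 rail top [645.1 147.9  84.  403.9   6.1 237.7] 1391
 line x= [-0.1064  0.6815] yaw 6.07 resid 0.014
  peg 85 mean [ 0.622 -0.015  0.236] xmin 0.592 at [ 0.592 -0.017  0.237] slope z/x -0.23
  peg 88 mean [0.61  0.089 0.235] xmin 0.58 at [0.58  0.086 0.241] slope z/x -0.26
  peg 92 mean [0.598 0.193 0.235] xmin 0.566 at [0.566 0.191 0.243] slope z/x -0.27
  peg 96 mean [0.584 0.297 0.235] xmin 0.553 at [0.553 0.293 0.24 ] slope z/x -0.23
 easel rest 263 c [ 0.641 -0.263  0.091] n [-0.893  0.325  0.31 ] lean 18.1 dir-x 160.0 z 0.036 0.112
  ey range [-0.136  0.089] top edge ex 0.696 z 0.105 plane at z=.06: ex 0.6819 ex [ 0.94  -0.342]
 panel near 129 [ 404.5 -262.2   84.7    9.9   79.2] z [0.129 0.157]
 panel far 136 [ 467.5 -275.6   84.5   10.1   78.6] z [0.129 0.155]
 lamp ball 43 [ 0.479 -0.126  0.107] [ 0.468 -0.136  0.098] [ 0.49  -0.118  0.115]
CAM 1
 table mat -0.0008
 table right -0.0013
 rail top [643.7 145.2  88.3 404.    7.2 234.4] 1792
 line x= [-0.0952  0.6863] yaw 5.44 resid 0.0185
  peg 152 mean [ 0.629 -0.017  0.232] xmin 0.598 at [ 0.598 -0.022  0.238] slope z/x -0.28
  peg 141 mean [0.617 0.087 0.231] xmin 0.582 at [0.582 0.082 0.234] slope z/x -0.26
  peg 139 mean [0.605 0.191 0.23 ] xmin 0.57 at [0.57  0.187 0.238] slope z/x -0.26
  peg 129 mean [0.594 0.295 0.23 ] xmin 0.557 at [0.557 0.29  0.237] slope z/x -0.26
 easel rest 3568 c [ 0.663 -0.269  0.071] n [ 0.879 -0.32   0.354] lean 20.7 dir-x -20.0 z 0.035 0.105
  ey range [-0.091  0.137] top edge ex -0.704 z 0.101 plane at z=.06: ex -0.7189 ex [-0.94   0.343]
 panel near 401 [ 410.3 -263.1   83.8   13.7   81.1] z [0.127 0.151]
 panel far 435 [ 473.1 -276.3   83.3   12.7   79.4] z [0.126 0.151]
 lamp ball 79 [ 0.488 -0.128  0.103] [ 0.473 -0.139  0.093] [ 0.496 -0.115  0.109]
```

```bash
cat > plan.py <<'E'
import numpy as np,sys
from workcell import get_obs
def cur():
    o=get_obs(); return [*o['ee_pos'],o['tcp_rot'][2]]
def plan(ws,p=None):
    """ws: world x,y,z,yaw waypoints; each must be within .1 per tool axis of the former, else it is split"""
    p=np.array(cur() if p is None else p,float)
    for w in ws:
        w=np.array(w,float); dy=(w[3]-p[3]+180)%360-180
        for n in range(1,9):
            out=[];q=p.copy()
            for k in range(n):
                t=p+np.r_[w[:3]-p[:3],dy]*(k+1)/n; a=np.radians(q[3]); d=(t-q)[:3]
                off=np.array([d@[np.cos(a),np.sin(a),0],d@[np.sin(a),-np.cos(a),0],-d[2]])/.1
                out.append((off.round(3).tolist(),round(-dy/n/180,4),'rows>=%d'%max(np.ceil(np.linalg.norm(d)/.0625),np.ceil(abs(dy/n)/10.7)),np.round(np.linalg.norm(d),3))); q=t
            if all(abs(np.array(o[0])).max()<=1 for o in out): break
        for o in out: print(*o)
        print('   ->',w.round(3)); p=np.r_[w[:3],p[3]+dy]
E
python3 - <<'E'
import workcell
print([x for x in dir(workcell) if not x.startswith('__')], getattr(workcell,'tip_extent',None))
from plan import *
plan([(.44,-.27,.34,80)])
E
```

```text
['PlanningError', 'camera', 'camera_info', 'get_obs', 'job_done', 'tip_extent'] 0.022
[0.83, -0.386, -0.218] -0.0855 rows>=2 0.094
[0.903, -0.152, -0.218] -0.0855 rows>=2 0.094
[0.911, 0.093, -0.218] -0.0855 rows>=2 0.094
[0.854, 0.331, -0.218] -0.0855 rows>=2 0.094
   -> [ 0.44 -0.27  0.34 80.  ]
```

Request:
{"method": "servo_tool", "body": {"rows": [{"offset":[0.83,-0.386,-0.218],"yaw":-0.0855,"claw":0.3},{"offset":[0.83,-0.386,-0.218],"yaw":-0.0855,"claw":0.3},{"offset":[0.83,-0.386,-0.218],"yaw":-0.0855,"claw":0.3}]}}

```text
time: 0.57
ee_pos: [0.2418, -0.4579, 0.2759]
tcp_rot: [179.9, -0.0, 34.0]
wrist_force: [-0.8, 0.1, -0.4]
opening: 0.0599
grasp_force: 0.0
```

Request:
{"method": "servo_tool", "body": {"rows": [{"offset":[0.9,-0.15,-0.22],"yaw":-0.0855,"claw":0.3},{"offset":[0.9,-0.15,-0.22],"yaw":-0.0855,"claw":0.3},{"offset":[0.9,-0.15,-0.22],"yaw":-0.0855,"claw":0.3}]}}

```text
time: 0.95
ee_pos: [0.3077, -0.3959, 0.2973]
tcp_rot: [180.0, 0.0, 49.3]
wrist_force: [-0.1, -0.5, -0.3]
opening: 0.0595
grasp_force: 0.0
```

Request:
{"method": "servo_tool", "body": {"rows": [{"offset":[0.91,0.09,-0.22],"yaw":-0.0855,"claw":0.3},{"offset":[0.91,0.09,-0.22],"yaw":-0.0855,"claw":0.3},{"offset":[0.91,0.09,-0.22],"yaw":-0.0855,"claw":0.3}]}}

```text
time: 1.32
ee_pos: [0.3737, -0.3333, 0.3189]
tcp_rot: [-180.0, 0.0, 64.6]
wrist_force: [-0.0, -0.3, -0.9]
opening: 0.0598
grasp_force: 0.0
```

Request:
{"method": "servo_tool", "body": {"rows": [{"offset":[0.85,0.33,-0.22],"yaw":-0.0855,"claw":0.3},{"offset":[0.85,0.33,-0.22],"yaw":-0.0855,"claw":0.3},{"offset":[0.85,0.33,-0.22],"yaw":-0.0855,"claw":0.3},{"offset":[0.85,0.33,-0.22],"yaw":-0.0855,"claw":0.3}]}}

```text
time: 1.82
ee_pos: [0.4386, -0.2719, 0.3404]
tcp_rot: [-179.9, 0.0, 79.8]
wrist_force: [-0.0, -0.3, 0.2]
opening: 0.06
grasp_force: 0.0
```

```bash
python3 - <<'E'
from h import *
im,d,M,ci=snap('wrist','w1');P=world(d,M,ci)
print(M.round(3),ci['fx'])
ok=(d>0)
for nm,lo,hi in(('near',.36,.44),('far',.44,.52)):
    m=ok&(P[...,0]>lo)&(P[...,0]<hi)&(P[...,1]>-.36)&(P[...,1]<-.2)&(P[...,2]>.13)&(P[...,2]<.17)
    q=P[m];
    if len(q)<9: print(nm,len(q));continue
    print(nm,len(q),cv2.minAreaRect(q[:,:2].astype(np.float32)*1000),np.percentile(q[:,2],[5,50,95]).round(4))
E
```

```text
[[ 0.984  0.17   0.05   0.452]
 [-0.177  0.946  0.273 -0.203]
 [-0.001 -0.277  0.961  0.461]
 [ 0.     0.     0.     1.   ]] 291.96970680574424
near 781 ((408.85064697265625, -262.56561279296875), (83.79623413085938, 9.832437515258789), 79.56474304199219) [0.1339 0.1516 0.1528]
far 772 ((470.72100830078125, -275.08233642578125), (83.39783477783203, 9.788670539855957), 79.5917739868164) [0.1354 0.1516 0.1529]
```

View pics/w1.png

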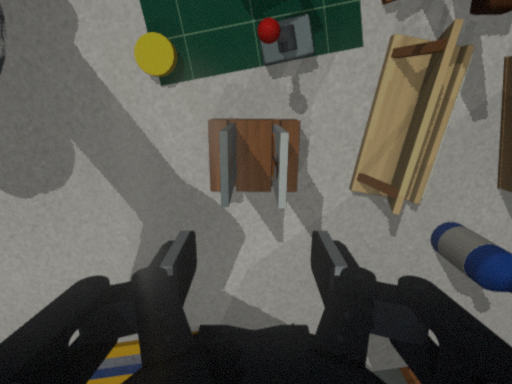

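The wrist view shows both panels upright in the block at (228,165) and (281,165). They measure (409,-263) and (471,-275) mm, with tops at 152 mm. The scene camera agrees within about 2 mm.

```bash
python3 - <<'E'
from h import *
z=np.load('w1.npz');ci=camera_info('wrist');P=world(z['d'],z['M'],ci);ok=z['d']>0
ex=np.array([-.94,.342]);ex/=np.linalg.norm(ex);ey=np.array([-ex[1],ex[0]])
Q=P[ok];Q=Q[(Q[:,0]>.56)&(Q[:,0]<.82)&(Q[:,1]>-.42)&(Q[:,1]<-.12)]
for a,b in((.095,.115),(.085,.095),(.02,.035)):
    q=Q[(Q[:,2]>a)&(Q[:,2]<b)]
    if len(q)>20: print(a,b,len(q),cv2.minAreaRect(q[:,:2].astype(np.float32)*1000),'ex',np.percentile(q[:,:2]@ex,[2,50,98]).round(4),'ey',np.percentile(q[:,:2]@ey,[1,99]).round(3),'z',np.median(q[:,2]).round(3))
from plan import *
plan([(.471,-.275,.20,79.6),(.471,-.275,.138,79.6),(.471,-.275,.26,79.6),(.674,-.324,.26,70)],p=[.4386,-.2719,.3404,79.8])
E
```

```text
0.095 0.115 1757 ((649.2392578125, -260.0753173828125), (230.283935546875, 10.097233772277832), 70.03024291992188) ex [-0.7031 -0.6987 -0.6952] ey [-0.09   0.134] z 0.103
0.085 0.095 405 ((646.7196655273438, -259.4988708496094), (229.61846923828125, 10.632834434509277), 70.1659927368164) ex [-0.7015 -0.6986 -0.6921] ey [-0.09   0.133] z 0.09
0.02 0.035 2607 ((705.365478515625, -257.98516845703125), (228.25083923339844, 267.98211669921875), 0.47307518124580383) ex [-0.7965 -0.7657 -0.6753] ey [-0.144  0.133] z 0.029
[0.013, 0.162, 0.702] 0.0006 rows>=2 0.072
[0.014, 0.162, 0.702] 0.0006 rows>=2 0.072
   -> [ 0.471 -0.275  0.2   79.6  ]
[0.0, 0.0, 0.62] -0.0 rows>=1 0.062
   -> [ 0.471 -0.275  0.138 79.6  ]
[0.0, 0.0, -0.61] -0.0 rows>=1 0.061
[0.0, 0.0, -0.61] -0.0 rows>=1 0.061
   -> [ 0.471 -0.275  0.26  79.6  ]
[-0.038, 0.695, -0.0] 0.0178 rows>=2 0.07
[0.0, 0.696, -0.0] 0.0178 rows>=2 0.07
[0.039, 0.695, -0.0] 0.0178 rows>=2 0.07
   -> [ 0.674 -0.324  0.26  70.   ]
```

Request:
{"method": "servo_tool", "body": {"rows": [{"offset":[0.0,0.32,0.7],"yaw":0.001,"claw":0.5},{"offset":[0.0,0.32,0.95],"yaw":0.001,"claw":0.5},{"offset":[0.0,0.32,0.95],"yaw":0.001,"claw":0.5},{"offset":[0.0,0.32,0.95],"yaw":0.001,"claw":0.5}]}}

```text
time: 2.38
ee_pos: [0.4704, -0.2769, 0.2479]
tcp_rot: [179.9, 0.0, 79.7]
wrist_force: [1.2, -0.8, 0.0]
opening: 0.0427
grasp_force: 0.0
```

Request:
{"method": "servo_tool", "body": {"rows": [{"offset":[0.0,0.0,0.6],"yaw":0,"claw":0.5},{"offset":[0.0,0.0,1.0],"yaw":0,"claw":0.5},{"offset":[0.0,0.0,1.0],"yaw":0,"claw":0.5}]}}

```text
time: 2.75
ee_pos: [0.47, -0.2762, 0.1457]
tcp_rot: [-179.9, -0.0, 79.8]
wrist_force: [-0.4, 0.8, 1.3]
opening: 0.0427
grasp_force: 0.0
```

Request:
{"method": "servo_tool", "body": {"rows": [{"offset":[0,0,0.07],"yaw":0,"claw":0.7},{"offset":[0,0,0.07],"yaw":0,"claw":1},{"offset":[0,0,0.07],"yaw":0,"claw":1},{"offset":[0,0,0.07],"yaw":0,"claw":1},{"offset":[0,0,0.07],"yaw":0,"claw":1},{"offset":[0,0,0.07],"yaw":0,"claw":1}], "squeeze": 40}}

```text
time: 3.5
ee_pos: [0.4715, -0.2767, 0.1411]
tcp_rot: [179.9, 0.1, 79.8]
wrist_force: [-1.8, -0.7, 7.9]
opening: 0.0084
grasp_force: 41.4
```

Request:
{"method": "servo_tool", "body": {"rows": [{"offset":[0,0,-0.3],"yaw":0,"claw":1},{"offset":[0,0,-0.7],"yaw":0,"claw":1},{"offset":[0,0,-1.0],"yaw":0,"claw":1},{"offset":[0,0,-1.0],"yaw":0,"claw":1}]}}

```text
time: 4.0
ee_pos: [0.4718, -0.2767, 0.242]
tcp_rot: [179.7, 0.1, 79.8]
wrist_force: [-0.2, 0.9, -1.5]
opening: 0.0084
grasp_force: 40.2
```

Request:
{"method": "servo_tool", "body": {"rows": [{"offset":[0,0.35,-0.25],"yaw":0.0178,"claw":1},{"offset":[-0.04,0.7,-0.25],"yaw":0.0178,"claw":1},{"offset":[-0.04,0.7,-0.25],"yaw":0.0178,"claw":1}]}}

```text
time: 4.38
ee_pos: [0.5406, -0.2927, 0.2614]
tcp_rot: [-179.8, -0.1, 76.7]
wrist_force: [-1.4, 0.9, -1.1]
opening: 0.0083
grasp_force: 40.5
```

Request:
{"method": "servo_tool", "body": {"rows": [{"offset":[0,0.35,0],"yaw":0.0178,"claw":1},{"offset":[0,0.7,0],"yaw":0.0178,"claw":1},{"offset":[0,0.7,0],"yaw":0.0178,"claw":1}]}}

```text
time: 4.75
ee_pos: [0.6082, -0.3088, 0.261]
tcp_rot: [-179.8, -0.0, 73.4]
wrist_force: [-0.1, -0.7, -2.0]
opening: 0.0082
grasp_force: 40.8
```

Request:
{"method": "servo_tool", "body": {"rows": [{"offset":[0,0.35,0],"yaw":0.0178,"claw":1},{"offset":[0.04,0.7,0],"yaw":0.0178,"claw":1},{"offset":[0.04,0.7,0],"yaw":0.0178,"claw":1},{"offset":[0.04,0.7,0],"yaw":0.0178,"claw":1}]}}

```text
time: 5.25
ee_pos: [0.6746, -0.3248, 0.264]
tcp_rot: [-179.9, 0.0, 70.2]
wrist_force: [-1.4, 0.3, -1.0]
opening: 0.0081
grasp_force: 40.9
```

Request:
{"method": "servo_tool", "body": {"rows": [{"offset":[0,0,0.35],"yaw":0,"claw":1},{"offset":[0,0,0.7],"yaw":0,"claw":1},{"offset":[0,0,1.0],"yaw":0,"claw":1},{"offset":[0,0,1.0],"yaw":0,"claw":1}]}}

```text
time: 5.75
ee_pos: [0.6731, -0.3243, 0.1632]
tcp_rot: [-179.8, -0.0, 70.2]
wrist_force: [-0.6, 0.2, -1.1]
opening: 0.0086
grasp_force: 40.9
```

Request:
{"method": "servo_tool", "body": {"rows": [{"offset":[0,0,0.09],"yaw":0,"claw":1},{"offset":[0,0,0.18],"yaw":0,"claw":1},{"offset":[0,0,0.18],"yaw":0,"claw":1}]}}

```text
time: 6.12
ee_pos: [0.6753, -0.3248, 0.1458]
tcp_rot: [-180.0, -0.0, 70.2]
wrist_force: [-0.2, -0.5, -1.5]
opening: 0.009
grasp_force: 40.9
```

Request:
{"method": "servo_tool", "body": {"rows": [{"offset":[0,0,0.02],"yaw":0,"claw":0.6},{"offset":[0,0,0.02],"yaw":0,"claw":0.6},{"offset":[0,0,0.02],"yaw":0,"claw":0.6},{"offset":[0,-0.1,0],"yaw":0,"claw":0.6},{"offset":[0,-0.2,0],"yaw":0,"claw":0.6},{"offset":[0,-0.3,0],"yaw":0,"claw":0.6},{"offset":[0,-0.4,0],"yaw":0,"claw":0.6},{"offset":[0,-0.5,0],"yaw":0,"claw":0.6},{"offset":[0,-0.6,0],"yaw":0,"claw":0.6},{"offset":[0,-0.6,0],"yaw":0,"claw":0.6}]}}

```text
time: 7.38
ee_pos: [0.6186, -0.3045, 0.1466]
tcp_rot: [180.0, 0.0, 70.2]
wrist_force: [-0.1, 0.4, -0.4]
opening: 0.0341
grasp_force: 0.0
```

```bash
python3 - <<'E'
from h import *
im,d,M,ci=snap('scene','s2'); 
a=cv2.resize(im[240:384,60:300,::-1],(800,480),interpolation=cv2.INTER_CUBIC);cv2.imwrite('pics/s2c.png',a)
E
```

```text
(no output)
```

View pics/s2c.png

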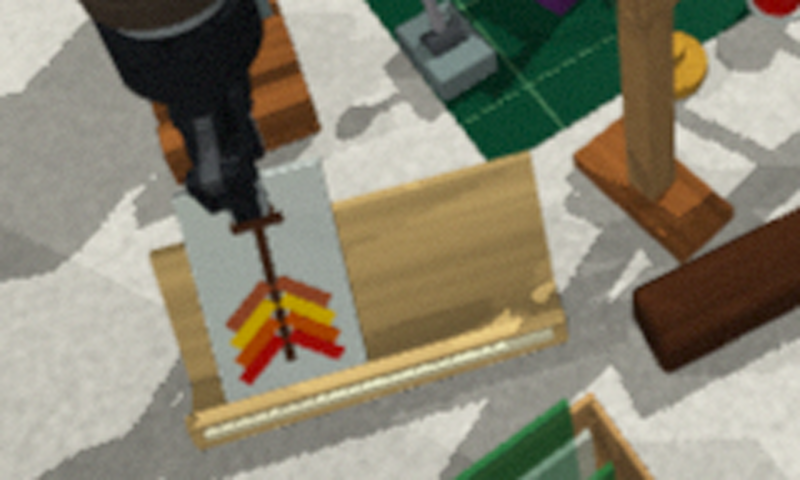

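The white panel leans on the rest, upright, on the left side of the trough (crop 270,280). Next is the grey panel.

```bash
python3 - <<'E'
from plan import *
plan([(.6186,-.3045,.24,70.2),(.409,-.263,.24,79.6),(.409,-.263,.141,79.6),(.409,-.263,.264,79.6),(.7075,-.2310,.264,70)])
E
```

```text
[-0.0, -0.003, -0.936] 0.0 rows>=2 0.094
   -> [ 0.619 -0.304  0.24  70.2  ]
[-0.107, -0.704, -0.0] -0.0174 rows>=2 0.071
[-0.068, -0.709, -0.0] -0.0174 rows>=2 0.071
[-0.029, -0.712, -0.0] -0.0174 rows>=2 0.071
   -> [ 0.409 -0.263  0.24  79.6  ]
[0.0, 0.0, 0.99] -0.0 rows>=2 0.099
   -> [ 0.409 -0.263  0.141 79.6  ]
[0.0, 0.0, -0.615] -0.0 rows>=1 0.062
[0.0, 0.0, -0.615] -0.0 rows>=1 0.062
   -> [ 0.409 -0.263  0.264 79.6  ]
[0.285, 0.959, -0.0] 0.0178 rows>=2 0.1
[0.338, 0.942, -0.0] 0.0178 rows>=2 0.1
[0.39, 0.922, -0.0] 0.0178 rows>=2 0.1
   -> [ 0.708 -0.231  0.264 70.   ]
```

Request:
{"method": "servo_tool", "body": {"rows": [{"offset":[0,0,-0.5],"yaw":0,"claw":0.6},{"offset":[0,0,-0.95],"yaw":0,"claw":0.6},{"offset":[0,0,-0.95],"yaw":0,"claw":0.5}]}}

```text
time: 7.8
ee_pos: [0.6202, -0.3051, 0.2455]
tcp_rot: [179.6, 0.0, 70.2]
wrist_force: [0.1, 0.6, -0.6]
opening: 0.0432
grasp_force: 0.0
```

Request:
{"method": "servo_tool", "body": {"rows": [{"offset":[-0.11,-0.7,0],"yaw":-0.0174,"claw":0.5},{"offset":[-0.11,-0.7,0],"yaw":-0.0174,"claw":0.5}]}}

```text
time: 8.05
ee_pos: [0.5459, -0.2902, 0.238]
tcp_rot: [-179.6, -0.1, 73.3]
wrist_force: [1.2, -0.9, 0.6]
opening: 0.0425
grasp_force: 0.0
```

Request:
{"method": "servo_tool", "body": {"rows": [{"offset":[-0.07,-0.71,0],"yaw":-0.0174,"claw":0.5},{"offset":[-0.07,-0.71,0],"yaw":-0.0174,"claw":0.5}]}}

```text
time: 8.3
ee_pos: [0.4769, -0.2769, 0.2408]
tcp_rot: [-179.9, -0.0, 76.4]
wrist_force: [0.4, 0.2, -0.2]
opening: 0.0428
grasp_force: 0.0
```

Request:
{"method": "servo_tool", "body": {"rows": [{"offset":[-0.03,-0.71,0],"yaw":-0.0174,"claw":0.5},{"offset":[-0.03,-0.71,0],"yaw":-0.0174,"claw":0.5},{"offset":[-0.03,-0.71,0],"yaw":-0.0174,"claw":0.5},{"offset":[-0.03,-0.71,0],"yaw":-0.0174,"claw":0.5}]}}

```text
time: 8.8
ee_pos: [0.411, -0.2643, 0.2413]
tcp_rot: [179.9, 0.0, 79.6]
wrist_force: [0.8, 0.4, 0.6]
opening: 0.0424
grasp_force: 0.0
```

Request:
{"method": "servo_tool", "body": {"rows": [{"offset":[0,-0.01,0.5],"yaw":0,"claw":0.5},{"offset":[0,-0.01,0.99],"yaw":0,"claw":0.5},{"offset":[0,-0.01,0.99],"yaw":0,"claw":0.5},{"offset":[0,-0.01,0.99],"yaw":0,"claw":0.7},{"offset":[0,-0.01,0.99],"yaw":0,"claw":1},{"offset":[0,-0.01,0.99],"yaw":0,"claw":1},{"offset":[0,-0.01,0.99],"yaw":0,"claw":1},{"offset":[0,-0.01,0.99],"yaw":0,"claw":1},{"offset":[0,-0.01,0.99],"yaw":0,"claw":1}], "squeeze": 40}}

```text
time: 9.93
ee_pos: [0.4093, -0.2643, 0.1445]
tcp_rot: [179.8, 0.1, 79.6]
wrist_force: [-3.1, 0.5, 5.5]
opening: 0.0085
grasp_force: 40.4
```

Request:
{"method": "servo_tool", "body": {"rows": [{"offset":[0,0,-0.3],"yaw":0,"claw":1},{"offset":[0,0,-0.7],"yaw":0,"claw":1},{"offset":[0,0,-1.0],"yaw":0,"claw":1},{"offset":[0,0,-1.0],"yaw":0,"claw":1}]}}

```text
time: 10.42
ee_pos: [0.4097, -0.2644, 0.2457]
tcp_rot: [179.7, 0.1, 79.6]
wrist_force: [-0.6, 0.4, -0.7]
opening: 0.0082
grasp_force: 39.3
```

Request:
{"method": "servo_tool", "body": {"rows": [{"offset":[0.14,0.48,-0.2],"yaw":0.0178,"claw":1},{"offset":[0.285,0.96,-0.23],"yaw":0.0178,"claw":1},{"offset":[0.285,0.96,-0.23],"yaw":0.0178,"claw":1}]}}

```text
time: 10.8
ee_pos: [0.5106, -0.2524, 0.263]
tcp_rot: [-179.9, -0.0, 76.5]
wrist_force: [-0.4, -0.2, -1.2]
opening: 0.0082
grasp_force: 40.1
```

Request:
{"method": "servo_tool", "body": {"rows": [{"offset":[0.17,0.47,0],"yaw":0.0178,"claw":1},{"offset":[0.34,0.94,0],"yaw":0.0178,"claw":1},{"offset":[0.34,0.94,0],"yaw":0.0178,"claw":1}]}}

```text
time: 11.18
ee_pos: [0.6094, -0.2416, 0.2616]
tcp_rot: [-179.8, -0.0, 73.3]
wrist_force: [-1.2, 0.1, -1.4]
opening: 0.0081
grasp_force: 40.5
```

Request:
{"method": "servo_tool", "body": {"rows": [{"offset":[0.2,0.46,0],"yaw":0.0178,"claw":1},{"offset":[0.4,0.92,0],"yaw":0.0178,"claw":1},{"offset":[0.4,0.92,0],"yaw":0.0178,"claw":1},{"offset":[0.4,0.92,0],"yaw":0.0178,"claw":1}]}}

```text
time: 11.68
ee_pos: [0.7063, -0.2308, 0.265]
tcp_rot: [-179.9, 0.0, 70.0]
wrist_force: [-0.7, -0.3, -1.1]
opening: 0.0083
grasp_force: 40.6
```

Request:
{"method": "servo_tool", "body": {"rows": [{"offset":[0,0.02,0.35],"yaw":0,"claw":1},{"offset":[0,0.02,0.7],"yaw":0,"claw":1},{"offset":[0,0.02,1.0],"yaw":0,"claw":1},{"offset":[0,0.02,1.0],"yaw":0,"claw":1}]}}

```text
time: 12.18
ee_pos: [0.7064, -0.2313, 0.1649]
tcp_rot: [-179.9, 0.0, 69.9]
wrist_force: [-1.3, -0.1, -0.5]
opening: 0.0083
grasp_force: 40.6
```

Request:
{"method": "servo_tool", "body": {"rows": [{"offset":[0,0,0.08],"yaw":0,"claw":1},{"offset":[0,0,0.15],"yaw":0,"claw":1},{"offset":[0,0,0.15],"yaw":0,"claw":1}]}}

```text
time: 12.55
ee_pos: [0.709, -0.2311, 0.1501]
tcp_rot: [-180.0, -0.0, 70.0]
wrist_force: [-0.4, -0.1, -2.2]
opening: 0.0085
grasp_force: 40.6
```

Request:
{"method": "servo_tool", "body": {"rows": [{"offset":[0,0,0.02],"yaw":0,"claw":0.6},{"offset":[0,0,0.02],"yaw":0,"claw":0.6},{"offset":[0,0,0.02],"yaw":0,"claw":0.6},{"offset":[0,-0.1,0],"yaw":0,"claw":0.6},{"offset":[0,-0.2,0],"yaw":0,"claw":0.6},{"offset":[0,-0.3,0],"yaw":0,"claw":0.6},{"offset":[0,-0.4,0],"yaw":0,"claw":0.6},{"offset":[0,-0.5,0],"yaw":0,"claw":0.6},{"offset":[0,-0.6,0],"yaw":0,"claw":0.6},{"offset":[0,-0.6,0],"yaw":0,"claw":0.6}]}}

```text
time: 13.8
ee_pos: [0.6522, -0.2103, 0.1505]
tcp_rot: [180.0, -0.0, 70.0]
wrist_force: [0.8, 0.8, 0.1]
opening: 0.0343
grasp_force: 0.0
```

Request:
{"method": "servo_tool", "body": {"rows": [{"offset":[0,0,-0.5],"yaw":0,"claw":0.6},{"offset":[0,0,-0.95],"yaw":0,"claw":0.6},{"offset":[0,0,-0.95],"yaw":0,"claw":0.5}]}}

```text
time: 14.18
ee_pos: [0.6539, -0.2109, 0.2496]
tcp_rot: [179.6, -0.0, 70.0]
wrist_force: [0.3, -0.4, -0.5]
opening: 0.0426
grasp_force: 0.0
```

```bash
python3 - <<'E'
from h import *
im,d,M,ci=snap('scene','s3'); 
cv2.imwrite('pics/s3c.png',cv2.resize(im[100:384,60:440,::-1],(800,598),interpolation=cv2.INTER_CUBIC))
from meas import *
caddies(cloud())
E
```

```text
teal 0 0
teal 1 0
lime 0 104 rect [432.  244.3  74.7  10.3  11.8] mean [0.431 0.243] ydir 101.6 z [0.105 0.132]
lime 1 193 rect [438.4 244.   75.8  13.1  12. ] mean [0.44  0.242] ydir 101.7 z [0.102 0.127]
orange 0 97 rect [458.7 125.    9.5  74.5  74.5] mean [0.458 0.124] ydir 73.9 z [0.104 0.132]
orange 1 142 rect [465.4 124.3  10.8  77.6  73. ] mean [0.47  0.121] ydir 74.4 z [0.102 0.127]
purple 0 75 rect [479.3 -12.2  72.5   8.9  14.8] mean [ 0.479 -0.012] ydir 104.1 z [0.117 0.131]
purple 1 221 rect [484.7 -14.1  76.7  11.3  14.7] mean [ 0.488 -0.015] ydir 104.8 z [0.102 0.128]
```

View pics/s3c.png

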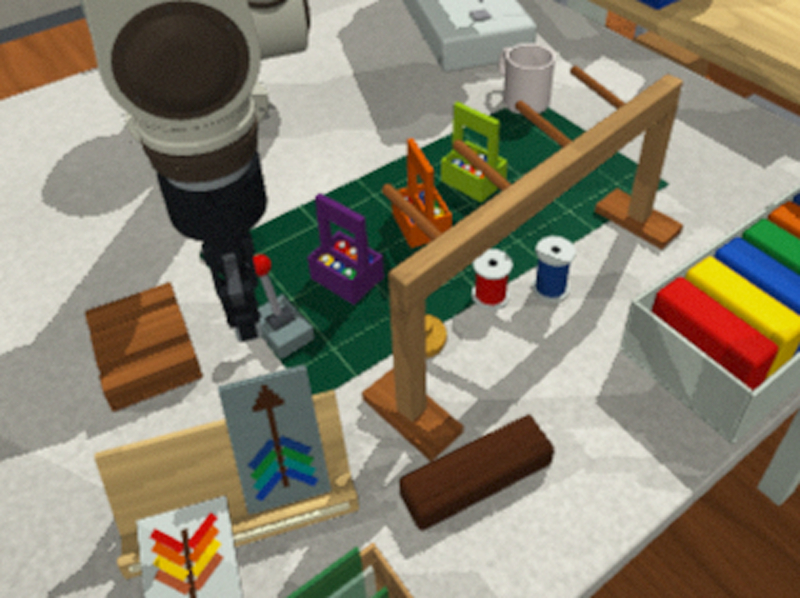

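The grey panel leans properly, but the white panel has toppled forward over the lip (185,550). Next I measure how it lies.

```bash
python3 - <<'E'
from h import *
ex=np.array([-.9397,.3420]);ey=np.array([-.3420,-.9397])
im0,d0,M0,c0=snap('scene','s4');cv2.imwrite('pics/s4c.png',cv2.resize(im0[290:384,90:250,::-1],(800,470),interpolation=cv2.INTER_CUBIC))
im1,d1,M1,c1=snap('top','t4');cv2.imwrite('pics/t4c.png',cv2.resize(im1[50:210,290:450,::-1],(600,600),interpolation=cv2.INTER_CUBIC))
for im,d,M,ci in((im0,d0,M0,c0),(im1,d1,M1,c1)):
    P=world(d,M,ci);Q=P[d>0]
    E=np.c_[Q[:,:2]@ex+.723,Q[:,:2]@ey-.022,Q[:,2]]
    for y in (-.05,.0,.05,.07,.09):
        s=E[(abs(E[:,1]-y)<.004)&(E[:,0]>-.22)&(E[:,0]<.07)&(E[:,2]>-.01)&(E[:,2]<.2)]
        s=s[np.argsort(s[:,0])]
        b=np.round(s[:,0]/.01).astype(int)
        print('y',y,[(int(k*10),int(1000*s[b==k,2].min()),int(1000*s[b==k,2].max())) for k in np.unique(b)])
E
```

```text
y -0.05 [(-170, 119, 119), (-160, 105, 125), (-100, -3, 1), (-90, -2, 1), (-80, -3, 1), (-70, -3, 1), (-60, -2, 24), (-50, -3, 31), (-40, 27, 31), (-30, 13, 31), (-20, 31, 54), (-10, 50, 80), (0, 71, 95), (10, 93, 120), (20, 112, 137), (30, 134, 144), (40, 139, 139)]
y 0.0 [(-100, -2, 1), (-90, -4, 0), (-80, -4, 1), (-70, -3, 0), (-60, -3, 27), (-50, -2, 31), (-40, 27, 31), (-30, 11, 16), (-20, 10, 15), (-10, 12, 39), (0, 35, 65), (10, 60, 96), (20, 89, 103), (30, 99, 100)]
y 0.05 [(-100, 23, 26), (-90, 23, 31), (-80, 27, 35), (-70, 31, 37), (-60, 31, 40), (-50, 36, 42), (-40, 39, 44), (-30, 42, 46), (-20, 44, 49), (-10, 26, 36), (0, 33, 67), (10, 59, 94), (20, 86, 104), (30, 100, 100)]
y 0.07 [(-90, 24, 30), (-80, 26, 35), (-70, 30, 35), (-60, 34, 38), (-50, 35, 42), (-40, 38, 44), (-30, 41, 47), (-20, 44, 47), (-10, 24, 36), (0, 30, 64), (10, 57, 95), (20, 82, 103), (30, 99, 100)]
y 0.09 [(-90, 26, 29), (-80, 26, 34), (-70, 30, 35), (-60, 31, 39), (-50, 33, 40), (-40, 38, 43), (-30, 40, 47), (-20, 42, 48), (-10, 24, 35), (0, 32, 64), (10, 59, 94), (20, 88, 103), (30, 99, 100)]
y -0.05 []
y 0.0 []
y 0.05 []
y 0.07 []
y 0.09 []
```

View pics/s4c.png

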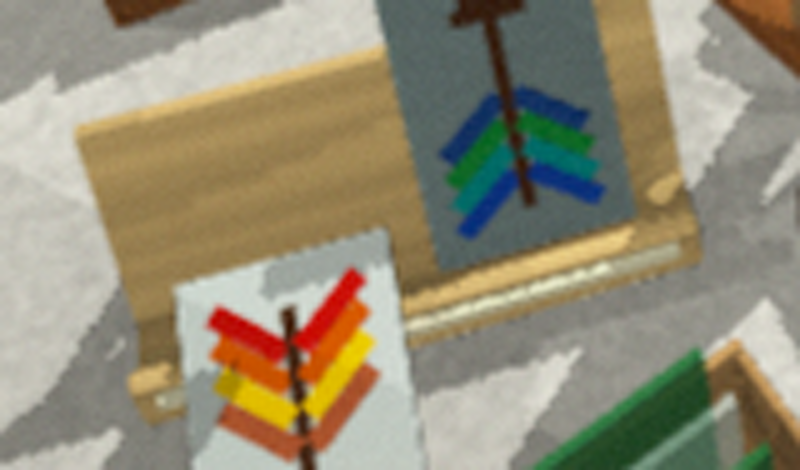

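View pics/t4c.png

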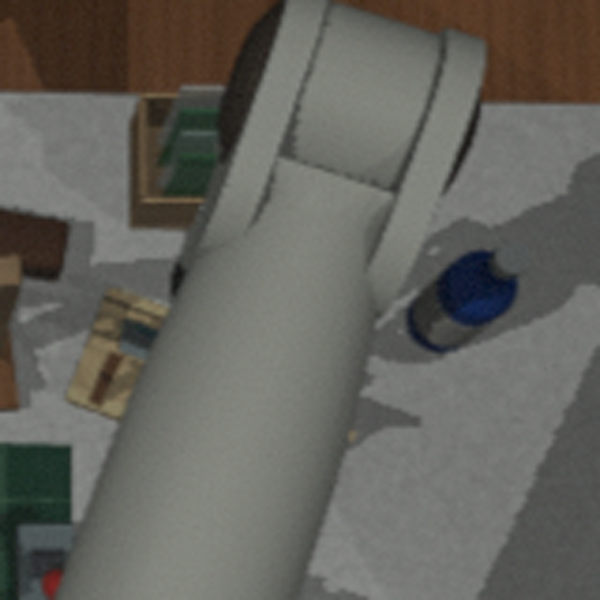

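The white panel lies on the lip with its lower edge at easel x = -18 mm, 47 mm high, and its top edge outward on the table. I probably clipped it while carrying the second panel past it. Next I look from above with the wrist camera.

Request:
{"method": "servo_tool", "body": {"rows": [{"offset":[-0.3,-0.2,-0.5],"yaw":0,"claw":0.0},{"offset":[-0.9,-0.2,-1.0],"yaw":0,"claw":0.0},{"offset":[-0.9,-0.2,-1.0],"yaw":0,"claw":0.0},{"offset":[-0.9,-0.2,-1.0],"yaw":0,"claw":0.0},{"offset":[-0.9,-0.2,-1.0],"yaw":0,"claw":0.0}]}}

```text
time: 15.05
ee_pos: [0.6034, -0.2877, 0.3434]
tcp_rot: [-179.9, -0.0, 70.0]
wrist_force: [0.1, -0.4, -0.1]
opening: 0.0853
grasp_force: 0.0
```

```bash
python3 - <<'E'
from h import *
ex=np.array([-.9397,.3420]);ey=np.array([-.3420,-.9397])
print(get_obs()['ee_pos'],get_obs()['opening'])
im,d,M,ci=snap('wrist','w5');P=world(d,M,ci);Q=P[d>0]
E=np.c_[Q[:,:2]@ex+.723,Q[:,:2]@ey-.022,Q[:,2]]
# panel points: fit plane in lip region
s=(E[:,0]>-.16)&(E[:,0]<-.015)&(E[:,1]>.0)&(E[:,1]<.13)
q=E[s];A=np.c_[q[:,:2],np.ones(len(q))]
t=np.array([.27,0,.0525])
for _ in range(6):
    r=q[:,2]-A@t;k=abs(r)<.004;t=np.linalg.lstsq(A[k],q[k,2],rcond=None)[0]
print('plane',t.round(4),k.sum())
w=q[k];w=w[w[:,2]>.008]
print('rect easel',cv2.minAreaRect((w[:,:2]*1000).astype(np.float32)),w[:,:2].min(0),w[:,:2].max(0))
s=(E[:,1]>-.095)&(E[:,1]<.0)&(E[:,2]>.11)&(E[:,2]<.16)&(abs(E[:,0])<.1)
print('cool top',s.sum(),E[s].min(0).round(3),E[s].max(0).round(3))
E
```

```text
[ 0.60337914 -0.287667    0.34342532] 0.08528277841764365
plane [0.294  0.0007 0.0541] 4498
rect easel ((-89.55964660644531, 47.03441619873047), (140.39108276367188, 91.5166015625), 0.18972694873809814) [-0.15960848  0.00104623] [-0.01930193  0.09280382]
cool top 1649 [ 0.012 -0.091  0.11 ] [ 0.037 -0.007  0.146]
```

View pics/w5.png

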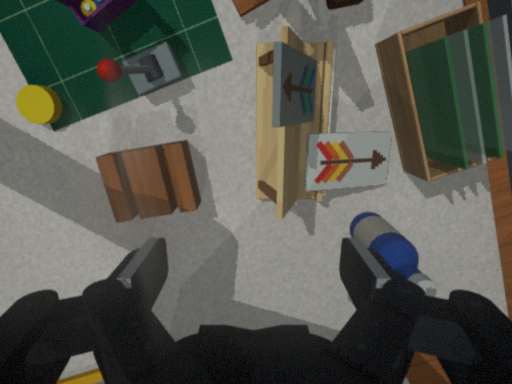

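The wrist view shows the white panel lying over the lip with its corners at (305,137), (390,131), (391,186) and (307,192). The grey panel still leans at (295,85). I'll pinch the white panel by its 84 mm width near its lower end, so first I move above it.

```bash
python3 - <<'E'
from plan import *
plan([(.6845,-.3268,.24,-20),(.6845,-.3268,.15,-20)])
E
```

```text
[-0.047, 0.448, 0.517] 0.2501 rows>=5 0.069
[0.284, 0.35, 0.517] 0.2501 rows>=5 0.069
   -> [  0.684  -0.327   0.24  -20.   ]
[0.0, 0.0, 0.9] -0.0 rows>=2 0.09
   -> [  0.684  -0.327   0.15  -20.   ]
```

Request:
{"method": "servo_tool", "body": {"rows": [{"offset":[-0.05,0.2,0.2],"yaw":0.25,"claw":0},{"offset":[-0.05,0.45,0.5],"yaw":0.25,"claw":0},{"offset":[-0.05,0.45,0.52],"yaw":0.25,"claw":0},{"offset":[-0.05,0.45,0.52],"yaw":0.25,"claw":0},{"offset":[-0.05,0.45,0.52],"yaw":0.25,"claw":0},{"offset":[-0.05,0.45,0.52],"yaw":0.25,"claw":0}]}}

```text
time: 15.85
ee_pos: [0.6438, -0.3077, 0.2928]
tcp_rot: [-180.0, 0.0, 25.2]
wrist_force: [-1.0, 0.1, 0.3]
opening: 0.0856
grasp_force: 0.0
```

Request:
{"method": "servo_tool", "body": {"rows": [{"offset":[0.28,0.35,0.52],"yaw":0.25,"claw":0},{"offset":[0.28,0.35,0.52],"yaw":0.25,"claw":0},{"offset":[0.28,0.35,0.52],"yaw":0.25,"claw":0},{"offset":[0.28,0.35,0.52],"yaw":0.25,"claw":0},{"offset":[0.28,0.35,0.52],"yaw":0.25,"claw":0},{"offset":[0.28,0.35,0.52],"yaw":0.25,"claw":0}]}}

```text
time: 16.6
ee_pos: [0.6839, -0.3281, 0.2411]
tcp_rot: [180.0, 0.0, -19.8]
wrist_force: [-1.0, 0.2, 0.8]
opening: 0.0853
grasp_force: 0.0
```

Request:
{"method": "servo_tool", "body": {"rows": [{"offset":[0,0,0.45],"yaw":0,"claw":0},{"offset":[0,0,0.9],"yaw":0,"claw":0},{"offset":[0,0,0.9],"yaw":0,"claw":0},{"offset":[0,0,0.9],"yaw":0,"claw":0}]}}

```text
time: 17.1
ee_pos: [0.6844, -0.3284, 0.1537]
tcp_rot: [180.0, -0.1, -19.9]
wrist_force: [0.3, -0.7, 1.5]
opening: 0.0854
grasp_force: 0.0
```

```bash
python3 - <<'E'
from h import *
ex=np.array([-.9397,.3420]);ey=np.array([-.3420,-.9397])
o=get_obs();print(o['ee_pos'],o['tcp_rot'],o['q'].round(1))
im,d,M,ci=snap('wrist','w6');P=world(d,M,ci);Q=P[d>0]
E=np.c_[Q[:,:2]@ex+.723,Q[:,:2]@ey-.022,Q[:,2]]
print('TCP easel',o['ee_pos'][:2]@ex+.723,o['ee_pos'][:2]@ey-.022)
r=E[:,2]-(.294*E[:,0]+.0007*E[:,1]+.0541)
for x in(-.14,-.12,-.1,-.08,-.07,-.06,-.03):
    s=(abs(E[:,0]-x)<.004)&(abs(r)<.005)&(E[:,1]>-.01)&(E[:,1]<.13)&(E[:,2]>.006)
    if s.sum()>5:print(x,s.sum(),E[s,1].min().round(4),E[s,1].max().round(4))
E
```

```text
[ 0.68437696 -0.3284416   0.15365364] [ 1.79987976e+02 -1.41194519e-01 -1.99160586e+01] [-25.6  35.   37.3  92.2   0.  174.3]
TCP easel -0.03243605994671772 0.052579647105041184
-0.14 1004 0.0098 0.0927
-0.12 1041 0.0098 0.0928
-0.1 1004 0.01 0.0928
-0.08 1006 0.01 0.093
-0.07 1017 0.0099 0.0928
-0.06 1024 0.01 0.093
-0.03 1008 0.0102 0.0928
```

View pics/w6.png

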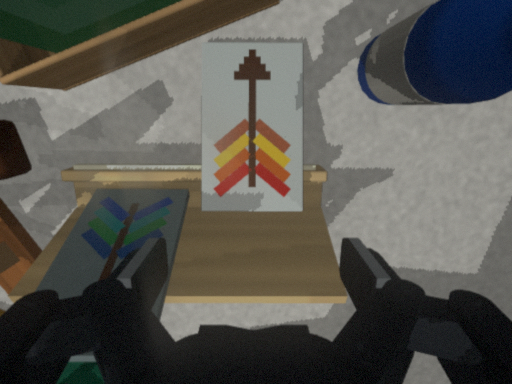

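The wrist view shows the panel squarely between the pads (panel columns 203..303, pads 167..342). I check where the fingertips are from the depth.

```bash
python3 - <<'E'
from h import *
z=np.load('w6.npz');ci=camera_info('wrist');d=z['d']
P=world(d,np.array(ci['hand_eye']),ci)
for nm,(u0,u1,v0,v1) in dict(L=(110,172,232,330),R=(335,400,232,330)).items():
    q=P[v0:v1,u0:u1].reshape(-1,3);q=q[(abs(q[:,1])<.075)&(q[:,2]>-.06)&(q[:,2]<.035)]
    print(nm,len(q),'min',q.min(0).round(4),'max',q.max(0).round(4))
    for zz in np.arange(-.02,.03,.006):
        s=q[abs(q[:,2]-zz)<.003]
        if len(s):print('  z',zz.round(3),'x',s[:,0].min().round(4),s[:,0].max().round(4),'y',s[:,1].min().round(4),s[:,1].max().round(4))
E
```

```text
L 4162 min [-0.0578 -0.0635 -0.06  ] max [ 0.019  -0.0223  0.035 ]
  z -0.02 x -0.0099 0.0124 y -0.0565 -0.042
  z -0.014 x -0.0105 0.0124 y -0.0561 -0.0421
  z -0.008 x -0.0103 0.0124 y -0.0568 -0.0419
  z -0.002 x -0.0102 0.0122 y -0.0564 -0.0421
  z 0.004 x -0.0109 0.0121 y -0.0543 -0.0421
  z 0.01 x -0.0078 0.0101 y -0.043 -0.0423
  z 0.028 x -0.055 -0.0504 y -0.0614 -0.0589
R 4180 min [-0.0108  0.0229 -0.06  ] max [0.0191 0.0569 0.0093]
  z -0.02 x -0.0094 0.0125 y 0.042 0.0568
  z -0.014 x -0.0108 0.0123 y 0.0422 0.0569
  z -0.008 x -0.0103 0.0125 y 0.0422 0.0567
  z -0.002 x -0.0102 0.0124 y 0.0422 0.0567
  z 0.004 x -0.0105 0.0123 y 0.0422 0.0548
  z 0.01 x -0.009 0.0092 y 0.0425 0.0431
```

Request:
{"method": "servo_tool", "body": {"rows": [{"offset":[0.035,-0.012,0.4],"yaw":0,"claw":0},{"offset":[0.035,-0.012,0.8],"yaw":0,"claw":0},{"offset":[0.035,-0.012,0.95],"yaw":0,"claw":0},{"offset":[0.035,-0.012,0.95],"yaw":0,"claw":0},{"offset":[0.035,-0.012,0.95],"yaw":0,"claw":0}]}}

```text
time: 17.77
ee_pos: [0.6886, -0.3288, 0.0589]
tcp_rot: [180.0, -0.2, -20.0]
wrist_force: [-1.0, 0.4, -0.4]
opening: 0.0858
grasp_force: 0.0
```

```bash
python3 - <<'E'
from h import *
ex=np.array([-.9397,.3420]);ey=np.array([-.3420,-.9397])
o=get_obs();print(o['ee_pos'],o['tcp_rot'],o['wrist_force'],o['opening'])
print('TCP easel',o['ee_pos'][:2]@ex+.723,o['ee_pos'][:2]@ey-.022)
im,d,M,ci=snap('wrist','w7');P=world(d,np.array(ci['hand_eye']),ci)
m=(d>0)&(P[...,0]>.015)&(P[...,0]<.1)&(abs(P[...,1])<.06)&(P[...,2]<.05)&(P[...,2]>0)
hsv=cv2.cvtColor(im,cv2.COLOR_RGB2HSV)
for x in (.018,.03,.04,.05,.06):
    s=P[m&(abs(P[...,0]-x)<.003)];zz=np.median(s[abs(s[:,1])<.03,2]);s=s[abs(s[:,2]-zz)<.004];print(x,len(s),zz.round(4),s[:,1].min().round(4),s[:,1].max().round(4))
E
```

```text
[ 0.68861651 -0.32882887  0.05890319] [179.98162268  -0.1976406  -20.00333579] [-1.02094396  0.42838489 -0.35967356] 0.08579494547895244
TCP easel -0.036552411262270046 0.0514936449636449
0.018 1944 0.0204 -0.0418 0.0414
0.03 1957 0.024 -0.0418 0.0414
0.04 1959 0.0269 -0.042 0.0415
0.05 1977 0.0303 -0.0418 0.0416
0.06 1922 0.0335 -0.042 0.0415
```

Request:
{"method": "servo_tool", "body": {"rows": [{"offset":[0,-0.002,0.05],"yaw":0,"claw":0},{"offset":[0,-0.002,0.1],"yaw":0,"claw":0},{"offset":[0,-0.002,0.15],"yaw":0,"claw":0},{"offset":[0,-0.002,0.16],"yaw":0,"claw":0},{"offset":[0,-0.002,0.16],"yaw":0,"claw":0}]}}

```text
time: 18.45
ee_pos: [0.6876, -0.3281, 0.0399]
tcp_rot: [-180.0, 0.0, -20.0]
wrist_force: [-1.0, 0.4, -0.3]
opening: 0.0851
grasp_force: 0.0
```

Request:
{"method": "servo_tool", "body": {"rows": [{"offset":[0,0,0],"yaw":0,"claw":0.2},{"offset":[0,0,0],"yaw":0,"claw":0.2},{"offset":[0,0,0],"yaw":0,"claw":0.2}], "squeeze": 30}}

```text
time: 18.82
ee_pos: [0.6878, -0.3282, 0.0404]
tcp_rot: [180.0, -0.0, -20.0]
wrist_force: [0.5, 0.4, 1.4]
opening: 0.0834
grasp_force: 38.0
```

Request:
{"method": "servo_tool", "body": {"rows": [{"offset":[0,0,-0.1],"yaw":0,"claw":0.2},{"offset":[0,0,-0.3],"yaw":0,"claw":0.2},{"offset":[0,0,-0.5],"yaw":0,"claw":0.2},{"offset":[0,0,-0.7],"yaw":0,"claw":0.2},{"offset":[0,0,-0.9],"yaw":0,"claw":0.2},{"offset":[0,0,-1],"yaw":0,"claw":0.2},{"offset":[0,0,-1],"yaw":0,"claw":0.2}]}}

```text
time: 19.7
ee_pos: [0.688, -0.3283, 0.1415]
tcp_rot: [180.0, -0.1, -20.0]
wrist_force: [-0.4, 0.1, -2.4]
opening: 0.083
grasp_force: 38.4
```

Request:
{"method": "servo_tool", "body": {"rows": [{"offset":[0,0,-0.5],"yaw":0,"claw":0.2},{"offset":[0,0,-1],"yaw":0,"claw":0.2},{"offset":[0,0,-1],"yaw":0,"claw":0.2},{"offset":[0,0,-1],"yaw":0,"claw":0.2}]}}

```text
time: 20.2
ee_pos: [0.6876, -0.3281, 0.2384]
tcp_rot: [-180.0, 0.1, -20.0]
wrist_force: [0.7, 0.7, -2.7]
opening: 0.0827
grasp_force: 39.7
```

```bash
python3 - <<'E'
from h import *
im,d,M,ci=snap('scene','s8'); cv2.imwrite('pics/s8c.png',cv2.resize(im[180:384,60:330,::-1],(540,408)))
im,d,M,ci=snap('wrist','w8');P=world(d,np.array(ci['hand_eye']),ci)
for x in np.arange(.0,.15,.015):
    s=P[(d>0)&(abs(P[...,0]-x)<.003)&(abs(P[...,1])<.02)&(P[...,2]<.16)]
    if len(s):print(x.round(3),len(s),np.percentile(s[:,2],[5,50,95]).round(3))
E
```

```text
0.0 1191 [-0.005 -0.003 -0.002]
0.015 2659 [-0.069 -0.059  0.002]
0.03 1224 [0.004 0.005 0.007]
0.045 1203 [0.008 0.01  0.011]
0.06 1222 [0.013 0.015 0.016]
0.075 1223 [0.018 0.019 0.021]
0.09 1208 [0.022 0.023 0.025]
0.105 1177 [0.026 0.028 0.029]
0.12 130 [0.031 0.032 0.033]
```

View pics/s8c.png

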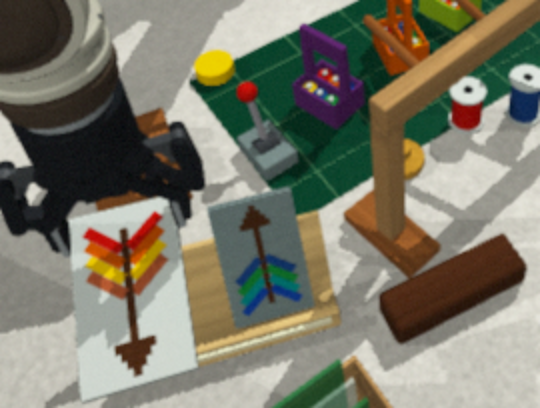

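The panel is pinched rigidly and horizontal-ish, as the wrist depth and scene crop show. The plan has four steps:
1. Lay it flat on the free table.
2. Re-grip it near its top end.
3. Swing its lower end down under a peg.
4. Set it in the trough.

```bash
python3 - <<'E'
from plan import *
plan([(.43,-.41,.235,-20),(.43,-.41,.06,-20),(.43,-.41,.014,-20)])
E
```

```text
[-0.712, 0.55, 0.008] -0.0 rows>=2 0.09
[-0.712, 0.55, 0.008] -0.0 rows>=2 0.09
[-0.712, 0.55, 0.008] -0.0 rows>=2 0.09
   -> [  0.43   -0.41    0.235 -20.   ]
[0.0, 0.0, 0.875] -0.0 rows>=2 0.088
[0.0, 0.0, 0.875] -0.0 rows>=2 0.088
   -> [  0.43  -0.41   0.06 -20.  ]
[0.0, 0.0, 0.46] -0.0 rows>=1 0.046
   -> [ 4.3e-01 -4.1e-01  1.4e-02 -2.0e+01]
```

Request:
{"method": "servo_tool", "body": {"rows": [{"offset":[-0.3,0,-0.3],"yaw":0,"claw":0.2},{"offset":[-0.65,0,-0.5],"yaw":0,"claw":0.2},{"offset":[-1,0,-0.5],"yaw":0,"claw":0.2},{"offset":[-1,0,-0.5],"yaw":0,"claw":0.2}]}}

```text
time: 20.8
ee_pos: [0.5912, -0.2929, 0.2893]
tcp_rot: [-180.0, 0.2, -20.0]
wrist_force: [0.8, -0.6, -2.2]
opening: 0.083
grasp_force: 39.7
```

Request:
{"method": "servo_tool", "body": {"rows": [{"offset":[-0.4,0.1,0],"yaw":0,"claw":0.2},{"offset":[-0.8,0.2,0],"yaw":0,"claw":0.2},{"offset":[-1,0.4,0],"yaw":0,"claw":0.2},{"offset":[-1,0.4,0],"yaw":0,"claw":0.2}]}}

```text
time: 21.3
ee_pos: [0.4852, -0.2979, 0.2898]
tcp_rot: [180.0, 0.0, -20.1]
wrist_force: [0.0, 0.2, -1.3]
opening: 0.0833
grasp_force: 39.7
```

Request:
{"method": "servo_tool", "body": {"rows": [{"offset":[-0.1,0.45,0.5],"yaw":0,"claw":0.2},{"offset":[-0.14,0.9,0.9],"yaw":0,"claw":0.2},{"offset":[-0.14,0.9,0.9],"yaw":0,"claw":0.2},{"offset":[-0.14,0.9,0.9],"yaw":0,"claw":0.2}]}}

```text
time: 21.8
ee_pos: [0.4427, -0.3771, 0.1995]
tcp_rot: [-180.0, 0.1, -20.0]
wrist_force: [-0.1, 1.1, -1.7]
opening: 0.0832
grasp_force: 39.7
```

Request:
{"method": "servo_tool", "body": {"rows": [{"offset":[0,0.2,0.4],"yaw":0,"claw":0.2},{"offset":[0,0.35,0.8],"yaw":0,"claw":0.2},{"offset":[0,0.35,1],"yaw":0,"claw":0.2},{"offset":[0,0.35,1],"yaw":0,"claw":0.2}]}}

```text
time: 22.3
ee_pos: [0.4308, -0.409, 0.0996]
tcp_rot: [-180.0, 0.1, -19.9]
wrist_force: [0.0, 0.9, -0.8]
opening: 0.0829
grasp_force: 39.7
```

Next I lower until the far end touches, press flat, release and rise.

Request:
{"method": "servo_tool", "body": {"rows": [{"offset":[0,0,0.3],"yaw":0,"claw":0.2},{"offset":[0,0,0.5],"yaw":0,"claw":0.2},{"offset":[0,0,0.6],"yaw":0,"claw":0.2},{"offset":[0,0,0.7],"yaw":0,"claw":0.2},{"offset":[0,0,0.78],"yaw":0,"claw":0.2},{"offset":[0,0,0.85],"yaw":0,"claw":0.2},{"offset":[0,0,0.85],"yaw":0,"claw":0.2}]}}

```text
time: 23.18
ee_pos: [0.4302, -0.4101, 0.0149]
tcp_rot: [180.0, -0.0, -20.0]
wrist_force: [-0.2, -0.7, 2.3]
opening: 0.0831
grasp_force: 40.0
```

Request:
{"method": "servo_tool", "body": {"rows": [{"offset":[0,0,0],"yaw":0,"claw":0},{"offset":[0,0,0],"yaw":0,"claw":0},{"offset":[0,0,0],"yaw":0,"claw":0},{"offset":[0,0,-0.2],"yaw":0,"claw":0},{"offset":[0,0,-0.5],"yaw":0,"claw":0},{"offset":[0.4,0,-1],"yaw":0,"claw":0},{"offset":[0.8,0,-1],"yaw":0,"claw":0},{"offset":[0.8,0,-1],"yaw":0,"claw":0},{"offset":[0.8,0,-1],"yaw":0,"claw":0}]}}

```text
time: 24.3
ee_pos: [0.5048, -0.4369, 0.1144]
tcp_rot: [-180.0, 0.1, -20.0]
wrist_force: [-0.7, 0.1, 0.1]
opening: 0.0856
grasp_force: 0.0
```

```bash
cat > pan.py <<'E'
from h import *
def pan(zmin,zmax):
    o=get_obs();im,d,M,ci=snap('wrist');P=world(d,np.array(ci['hand_eye']),ci);H=cv2.cvtColor(im,cv2.COLOR_RGB2HSV)
    z=o['ee_pos'][2]-P[...,2]
    m=((d>0)&(z>zmin)&(z<zmax)&(abs(P[...,1])<.075)&(P[...,0]>-.1)&(P[...,0]<.2)).astype(np.uint8)
    m=cv2.morphologyEx(m,cv2.MORPH_OPEN,np.ones((3,3)))
    n,l,st,_=cv2.connectedComponentsWithStats(m);k=1+st[1:,4].argmax();q=P[l==k]
    print('TCP',o['ee_pos'].round(4),o['tcp_rot'][2].round(1),o['opening'].round(4),'tool rect mm',np.round(np.hstack(cv2.minAreaRect((q[:,:2]*1000).astype(np.float32))),1),'min',q.min(0).round(4),'max',q.max(0).round(4),'z',np.median(z[l==k]).round(4))
E
python3 -c "
from pan import *
pan(.004,.03)"
```

```text
Traceback (most recent call last):
  File "pan.py", line 8, in pan
    print('TCP',o['ee_pos'].round(4),o['tcp_rot'][2].round(1),o['opening'].round(4),'tool rect mm',np.round(np.hstack(cv2.minAreaRect((q[:,:2]*1000).astype(np.float32))),1),'min',q.min(0).round(4),'max',q.max(0).round(4),'z',np.median(z[l==k]).round(4))
                                                              ^^^^^^^^^^^^^^^^^^
AttributeError: 'float' object has no attribute 'round'
```

```bash
sed -i "s/o\['opening'\].round(4)/o['opening']/" pan.py; python3 -c "
from pan import *
pan(.004,.03)"
```

```text
TCP [ 0.5045 -0.4369  0.1146] -20.0 0.08526841248198087 tool rect mm [-25.3   0.2  84.2 140.9  90. ] min [-0.0957 -0.042   0.103 ] max [0.0452 0.0423 0.1106] z 0.009
```

Request:
{"method": "servo_tool", "body": {"rows": [{"offset":[0.12,0,0.4],"yaw":0,"claw":0},{"offset":[0.12,0,0.8],"yaw":0,"claw":0},{"offset":[0.12,0,0.8],"yaw":0,"claw":0},{"offset":[0.12,0,0.8],"yaw":0,"claw":0}]}}

```text
time: 24.9
ee_pos: [0.5166, -0.4418, 0.0371]
tcp_rot: [180.0, -0.1, -20.0]
wrist_force: [0.6, 0.4, 1.4]
opening: 0.085
grasp_force: 0.0
```

```bash
python3 -c "
from pan import *
pan(.004,.03)"
```

```text
TCP [ 0.5166 -0.4418  0.0371] -20.0 0.08496164369007882 tool rect mm [-16.9  -0.3  84.4  98.2  89.8] min [-0.0661 -0.0426  0.0256] max [0.0323 0.042  0.033 ] z 0.009
```

Request:
{"method": "servo_tool", "body": {"rows": [{"offset":[0,-0.002,0.1],"yaw":0,"claw":0},{"offset":[0,-0.002,0.2],"yaw":0,"claw":0},{"offset":[0,-0.002,0.245],"yaw":0,"claw":0},{"offset":[0,-0.002,0.245],"yaw":0,"claw":0},{"offset":[0,-0.002,0.245],"yaw":0,"claw":0.2},{"offset":[0,-0.002,0.245],"yaw":0,"claw":0.2},{"offset":[0,-0.002,0.245],"yaw":0,"claw":0.2}], "squeeze": 25}}

```text
time: 25.82
ee_pos: [0.5166, -0.4412, 0.0106]
tcp_rot: [180.0, -0.0, -20.0]
wrist_force: [-0.1, -0.1, -1.2]
opening: 0.083
grasp_force: 32.6
```

Request:
{"method": "servo_tool", "body": {"rows": [{"offset":[0,0,-0.2],"yaw":0,"claw":0.2},{"offset":[0,0,-0.5],"yaw":0,"claw":0.2},{"offset":[0,0,-1],"yaw":0,"claw":0.2},{"offset":[0,0,-1],"yaw":0,"claw":0.2}]}}

```text
time: 26.32
ee_pos: [0.5183, -0.4427, 0.1174]
tcp_rot: [179.8, -0.5, -20.0]
wrist_force: [0.5, -1.1, -1.5]
opening: 0.0827
grasp_force: 32.7
```

Request:
{"method": "servo_tool", "body": {"rows": [{"offset":[0,0,-0.5],"yaw":0,"claw":0.2},{"offset":[0,0,-1],"yaw":0,"claw":0.2},{"offset":[0,0,-1],"yaw":0,"claw":0.2},{"offset":[0,0,-1],"yaw":0,"claw":0.2}]}}

```text
time: 26.82
ee_pos: [0.5165, -0.4411, 0.21]
tcp_rot: [-180.0, 0.0, -20.0]
wrist_force: [0.7, -0.2, -2.4]
opening: 0.083
grasp_force: 33.7
```

```bash
python3 - <<'E'
from plan import *
c=cur();print(c)
p=np.array([c[0],c[1],c[2],c[3]]);e=np.array([.43,-.038,.22,186.4])
ws=[p+(e-p)*k/5 for k in range(1,6)]
for a in ws: plan([a],p); p=a
E
```

```text
[np.float64(0.5164961606715835), np.float64(-0.4411352814651047), np.float64(0.2100026621670049), np.float64(-20.01285930231808)]
[-0.438, -0.698, -0.02] -0.2293 rows>=4 0.082
   -> [ 0.499 -0.361  0.212 21.27 ]
[0.131, -0.814, -0.02] -0.2293 rows>=4 0.082
   -> [ 0.482 -0.28   0.214 62.552]
[0.636, -0.525, -0.02] -0.2293 rows>=4 0.082
   -> [  0.465  -0.199   0.216 103.835]
[0.824, 0.025, -0.02] -0.2293 rows>=4 0.082
   -> [ 4.47000e-01 -1.19000e-01  2.18000e-01  1.45117e+02]
[0.603, 0.562, -0.02] -0.2293 rows>=4 0.082
   -> [ 4.300e-01 -3.800e-02  2.200e-01  1.864e+02]
```

Request:
{"method": "servo_tool", "body": {"rows": [{"offset":[-0.22,-0.35,-0.02],"yaw":-0.12,"claw":0.2},{"offset":[-0.44,-0.7,-0.02],"yaw":-0.229,"claw":0.2},{"offset":[-0.44,-0.7,-0.02],"yaw":-0.229,"claw":0.2},{"offset":[-0.44,-0.7,-0.02],"yaw":-0.229,"claw":0.2},{"offset":[-0.44,-0.7,-0.02],"yaw":-0.229,"claw":0.2}]}}

```text
time: 27.45
ee_pos: [0.4987, -0.3599, 0.2109]
tcp_rot: [-179.9, 0.1, 21.2]
wrist_force: [0.2, -0.2, -2.3]
opening: 0.0835
grasp_force: 33.7
```

Request:
{"method": "servo_tool", "body": {"rows": [{"offset":[0.06,-0.4,-0.02],"yaw":-0.12,"claw":0.2},{"offset":[0.13,-0.81,-0.02],"yaw":-0.229,"claw":0.2},{"offset":[0.13,-0.81,-0.02],"yaw":-0.229,"claw":0.2},{"offset":[0.13,-0.81,-0.02],"yaw":-0.229,"claw":0.2},{"offset":[0.13,-0.81,-0.02],"yaw":-0.229,"claw":0.2}]}}

```text
time: 28.08
ee_pos: [0.4817, -0.28, 0.2137]
tcp_rot: [-179.9, -0.0, 62.2]
wrist_force: [-0.4, -0.9, -1.2]
opening: 0.0831
grasp_force: 33.7
```

Request:
{"method": "servo_tool", "body": {"rows": [{"offset":[0.32,-0.26,-0.02],"yaw":-0.12,"claw":0.2},{"offset":[0.64,-0.52,-0.02],"yaw":-0.229,"claw":0.2},{"offset":[0.64,-0.52,-0.02],"yaw":-0.229,"claw":0.2},{"offset":[0.64,-0.52,-0.02],"yaw":-0.229,"claw":0.2},{"offset":[0.64,-0.52,-0.02],"yaw":-0.229,"claw":0.2}]}}

```text
time: 28.7
ee_pos: [0.4654, -0.1994, 0.2161]
tcp_rot: [-180.0, -0.0, 103.3]
wrist_force: [-0.8, -0.1, -1.7]
opening: 0.0829
grasp_force: 33.7
```

Request:
{"method": "servo_tool", "body": {"rows": [{"offset":[0.4,0.01,-0.02],"yaw":-0.12,"claw":0.2},{"offset":[0.82,0.02,-0.02],"yaw":-0.229,"claw":0.2},{"offset":[0.82,0.02,-0.02],"yaw":-0.229,"claw":0.2},{"offset":[0.82,0.02,-0.02],"yaw":-0.229,"claw":0.2},{"offset":[0.82,0.02,-0.02],"yaw":-0.229,"claw":0.2}]}}

```text
time: 29.32
ee_pos: [0.4481, -0.1193, 0.2184]
tcp_rot: [-180.0, -0.0, 144.5]
wrist_force: [0.0, 0.1, -1.5]
opening: 0.0828
grasp_force: 33.7
```

Request:
{"method": "servo_tool", "body": {"rows": [{"offset":[0.3,0.28,-0.02],"yaw":-0.12,"claw":0.2},{"offset":[0.6,0.56,-0.02],"yaw":-0.229,"claw":0.2},{"offset":[0.6,0.56,-0.02],"yaw":-0.229,"claw":0.2},{"offset":[0.6,0.56,-0.02],"yaw":-0.229,"claw":0.2},{"offset":[0.6,0.56,-0.02],"yaw":-0.229,"claw":0.2}]}}

```text
time: 29.95
ee_pos: [0.4313, -0.039, 0.2204]
tcp_rot: [180.0, -0.0, -174.4]
wrist_force: [-0.5, -0.6, -2.0]
opening: 0.0831
grasp_force: 33.7
```

```bash
python3 - <<'E'
from plan import *
c=cur();print(np.round(c,4),get_obs()['q'].round(1))
plan([(.43,-.038,.17,186.4),(.539,-.0252,.17,186.4)],c)
from h import *
im,d,M,ci=snap('wrist','w9');P=world(d,np.array(ci['hand_eye']),ci)
for x in np.arange(-.12,.06,.015):
    s=P[(d>0)&(abs(P[...,0]-x)<.003)&(abs(P[...,1])<.02)&(P[...,2]<.16)&(P[...,2]>-.04)]
    if len(s):print(x.round(3),len(s),np.percentile(s[:,2],[5,50,95]).round(3))
E
```

```text
[ 4.313000e-01 -3.900000e-02  2.204000e-01 -1.743508e+02] [ -5.2 -11.5  -9.3  92.2  -0.  -10.8]
[0.012, 0.011, 0.504] -0.0042 rows>=1 0.05
   -> [ 4.300e-01 -3.800e-02  1.700e-01  1.864e+02]
[-0.549, 0.003, -0.0] -0.0 rows>=1 0.055
[-0.549, 0.003, -0.0] -0.0 rows>=1 0.055
   -> [ 5.390e-01 -2.500e-02  1.700e-01  1.864e+02]
-0.03 805 [0.001 0.002 0.002]
-0.015 874 [0.001 0.002 0.002]
0.0 938 [0.    0.001 0.002]
0.015 1080 [0.    0.001 0.002]
0.03 1287 [0.001 0.002 0.008]
```

Request:
{"method": "servo_tool", "body": {"rows": [{"offset":[0.01,0.01,0.25],"yaw":-0.004,"claw":0.2},{"offset":[0.01,0.01,0.5],"yaw":-0.004,"claw":0.2},{"offset":[0.01,0.01,0.5],"yaw":-0.004,"claw":0.2}]}}

```text
time: 30.38
ee_pos: [0.4293, -0.0381, 0.1691]
tcp_rot: [180.0, -0.2, -173.5]
wrist_force: [0.6, 0.5, -1.1]
opening: 0.0829
grasp_force: 33.7
```

Request:
{"method": "servo_tool", "body": {"rows": [{"offset":[-0.25,0,0],"yaw":0,"claw":0.2},{"offset":[-0.55,0,0],"yaw":0,"claw":0.2},{"offset":[-0.8,0,0],"yaw":0,"claw":0.2},{"offset":[-1,0,0],"yaw":0,"claw":0.2},{"offset":[-1,0,0],"yaw":0,"claw":0.2}]}}

```text
time: 31.0
ee_pos: [0.5304, -0.0262, 0.1711]
tcp_rot: [-180.0, 0.0, -173.4]
wrist_force: [-0.7, 0.3, -1.2]
opening: 0.0829
grasp_force: 33.7
```

Request:
{"method": "servo_tool", "body": {"rows": [{"offset":[-0.08,0,-0.1],"yaw":0,"claw":0.2},{"offset":[-0.08,0,-0.25],"yaw":0,"claw":0.2},{"offset":[-0.08,0,-0.4],"yaw":0,"claw":0.2},{"offset":[-0.08,0,-0.5],"yaw":0,"claw":0.2},{"offset":[-0.08,0,-0.6],"yaw":0,"claw":0.2},{"offset":[-0.08,0,-0.6],"yaw":0,"claw":0.2}]}}

```text
time: 31.75
ee_pos: [0.5373, -0.0252, 0.2311]
tcp_rot: [-180.0, -0.0, -173.2]
wrist_force: [-0.8, -0.4, -2.9]
opening: 0.0832
grasp_force: 33.2
```

```bash
cat > ang.py <<'E'
from h import *
# white panel around the tool seen by the scene camera: angle in plane
o=get_obs();a=np.radians(o['tcp_rot'][2]);t=np.array([np.cos(a),np.sin(a)]);n=np.array([np.sin(a),-np.cos(a)])
im,d,M,ci=snap('scene');P=world(d,M,ci);H=cv2.cvtColor(im,cv2.COLOR_RGB2HSV)
r=P-o['ee_pos'];E=np.stack([r[...,:2]@t,r[...,:2]@n,r[...,2]],-1)
m=(d>0)&(abs(E[...,1])<.045)&(abs(E[...,0])<.13)&(E[...,2]<.03)&(E[...,2]>-.13)&(H[...,2]>100)&(H[...,1]<40)
q=E[m];print('TCP',o['ee_pos'].round(4),o['opening'],len(q))
if len(q)>50:
    c=np.median(q,0);q=q[np.linalg.norm(q-c,axis=1)<.1];c=q.mean(0);nn=np.linalg.svd(q-c)[2][2];nn*=np.sign(nn[0]) or 1
    print('centre',c.round(3),'normal',nn.round(3),'tilt of board from vertical',np.degrees(np.arcsin(nn[2])).round(1),'zrange',q[:,2].min().round(3),q[:,2].max().round(3))
E
python3 ang.py; python3 - <<'E'
from h import *
z=np.load('scene.npz');im=z['im'];cv2.imwrite('pics/s10.png',cv2.resize(im[100:300,120:400,::-1],(784,560),interpolation=cv2.INTER_CUBIC))
E
```

```text
TCP [ 0.5373 -0.0252  0.2311] 0.08316592091351628 1065
centre [-0.041 -0.003 -0.007] normal [ 0.098  0.006 -0.995] tilt of board from vertical -84.4 zrange -0.022 0.026
```

View pics/s10.png

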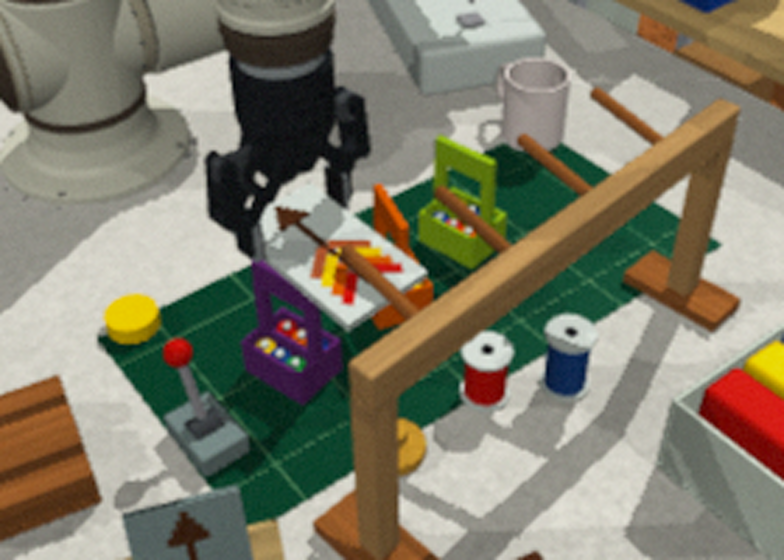

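The panel's lower end is under peg 0 (380,280) and has begun to swing down. I continue.

Request:
{"method": "servo_tool", "body": {"rows": [{"offset":[0,0,-0.1],"yaw":0,"claw":0.2},{"offset":[0,0,-0.2],"yaw":0,"claw":0.2},{"offset":[0,0,-0.3],"yaw":0,"claw":0.2},{"offset":[0,0,-0.4],"yaw":0,"claw":0.2},{"offset":[0,0,-0.5],"yaw":0,"claw":0.2},{"offset":[0,0,-0.6],"yaw":0,"claw":0.2},{"offset":[0,0,-0.6],"yaw":0,"claw":0.2}]}}

```text
time: 32.67
ee_pos: [0.5375, -0.0253, 0.2918]
tcp_rot: [-180.0, 0.1, -173.2]
wrist_force: [-1.9, -0.6, -1.8]
opening: 0.0825
grasp_force: 32.7
```

```bash
python3 ang.py
```

```text
TCP [ 0.5375 -0.0253  0.2918] 0.08254055256720104 1326
centre [-0.023 -0.001 -0.028] normal [ 0.671  0.003 -0.741] tilt of board from vertical -47.8 zrange -0.079 0.026
```

Now 48° from vertical. Next I push outward against the peg tip.

Request:
{"method": "servo_tool", "body": {"rows": [{"offset":[-0.08,0,0],"yaw":0,"claw":0.2},{"offset":[-0.16,0,0],"yaw":0,"claw":0.2},{"offset":[-0.24,0,0],"yaw":0,"claw":0.2},{"offset":[-0.32,0,0],"yaw":0,"claw":0.2},{"offset":[-0.4,0,0],"yaw":0,"claw":0.2},{"offset":[-0.47,0,0],"yaw":0,"claw":0.2},{"offset":[-0.47,0,0],"yaw":0,"claw":0.2}]}}

```text
time: 33.6
ee_pos: [0.5846, -0.0196, 0.2901]
tcp_rot: [180.0, -0.0, -173.2]
wrist_force: [-3.0, 0.2, -3.9]
opening: 0.0823
grasp_force: 32.6
```

```bash
python3 ang.py
```

```text
TCP [ 0.5846 -0.0196  0.2901] 0.08231443479911674 1125
centre [-0.004 -0.001 -0.037] normal [ 0.95   0.012 -0.312] tilt of board from vertical -18.2 zrange -0.107 0.026
```

The board is at 18° from vertical with its top toward the robot, which is the lean the easel needs. I carry it over.

```bash
python3 - <<'E'
from plan import *
c=cur()
plan([(.505,-.029,.30,186.8),(.648,-.319,.32,160),(.648,-.319,.225,160),(.648,-.319,.13,160)],c)
E
```

```text
[0.799, 0.0, -0.098] 0.0001 rows>=2 0.081
   -> [ 5.050e-01 -2.900e-02  3.000e-01  1.868e+02]
[-0.269, -0.762, -0.05] 0.0372 rows>=2 0.081
[-0.356, -0.726, -0.05] 0.0372 rows>=2 0.081
[-0.438, -0.679, -0.05] 0.0372 rows>=2 0.081
[-0.515, -0.623, -0.05] 0.0372 rows>=2 0.081
   -> [  0.648  -0.319   0.32  160.   ]
[0.0, 0.0, 0.95] -0.0 rows>=2 0.095
   -> [  0.648  -0.319   0.225 160.   ]
[0.0, 0.0, 0.95] -0.0 rows>=2 0.095
   -> [ 6.48e-01 -3.19e-01  1.30e-01  1.60e+02]
```

Request:
{"method": "servo_tool", "body": {"rows": [{"offset":[0.3,0,0],"yaw":0,"claw":0.2},{"offset":[0.6,0,-0.05],"yaw":0,"claw":0.2},{"offset":[0.8,0,-0.1],"yaw":0,"claw":0.2},{"offset":[0.8,0,-0.1],"yaw":0,"claw":0.2}]}}

```text
time: 34.15
ee_pos: [0.5043, -0.0292, 0.3022]
tcp_rot: [-180.0, 0.2, -173.2]
wrist_force: [0.8, -0.0, -3.0]
opening: 0.0822
grasp_force: 32.1
```

Request:
{"method": "servo_tool", "body": {"rows": [{"offset":[-0.13,-0.38,-0.03],"yaw":0.0372,"claw":0.2},{"offset":[-0.27,-0.76,-0.05],"yaw":0.0372,"claw":0.2},{"offset":[-0.27,-0.76,-0.05],"yaw":0.0372,"claw":0.2}]}}

```text
time: 34.52
ee_pos: [0.5421, -0.1033, 0.3046]
tcp_rot: [-180.0, -0.0, 180.0]
wrist_force: [0.3, 0.2, -1.3]
opening: 0.0822
grasp_force: 32.4
```

Request:
{"method": "servo_tool", "body": {"rows": [{"offset":[-0.18,-0.36,-0.03],"yaw":0.0372,"claw":0.2},{"offset":[-0.36,-0.73,-0.05],"yaw":0.0372,"claw":0.2},{"offset":[-0.36,-0.73,-0.05],"yaw":0.0372,"claw":0.2}]}}

```text
time: 34.9
ee_pos: [0.5778, -0.1758, 0.3093]
tcp_rot: [180.0, -0.0, 173.3]
wrist_force: [-0.6, -0.3, -1.2]
opening: 0.0825
grasp_force: 32.6
```

Request:
{"method": "servo_tool", "body": {"rows": [{"offset":[-0.22,-0.34,-0.03],"yaw":0.0372,"claw":0.2},{"offset":[-0.44,-0.68,-0.05],"yaw":0.0372,"claw":0.2},{"offset":[-0.44,-0.68,-0.05],"yaw":0.0372,"claw":0.2}]}}

```text
time: 35.28
ee_pos: [0.6136, -0.2478, 0.3138]
tcp_rot: [180.0, -0.1, 166.7]
wrist_force: [-0.7, 0.7, -2.0]
opening: 0.0823
grasp_force: 32.6
```

Request:
{"method": "servo_tool", "body": {"rows": [{"offset":[-0.26,-0.31,-0.03],"yaw":0.0372,"claw":0.2},{"offset":[-0.515,-0.62,-0.05],"yaw":0.0372,"claw":0.2},{"offset":[-0.515,-0.62,-0.05],"yaw":0.0372,"claw":0.2},{"offset":[-0.515,-0.62,-0.05],"yaw":0.0372,"claw":0.2}]}}

```text
time: 35.78
ee_pos: [0.6486, -0.3177, 0.3206]
tcp_rot: [180.0, -0.0, 160.1]
wrist_force: [-0.6, 0.7, -0.5]
opening: 0.0824
grasp_force: 32.6
```

```bash
python3 ang.py; python3 -c "
from plan import *
c=np.array(cur());ex=np.array([-.9397,.3420]);ey=np.array([-.3420,-.9397]);print(c.round(4),c[:2]@ex+.723,c[:2]@ey-.022)"
```

```text
TCP [ 0.6486 -0.3177  0.3206] 0.0824158176147315 2838
centre [-0.006 -0.002 -0.034] normal [ 0.923  0.003 -0.385] tilt of board from vertical -22.6 zrange -0.106 0.026
[  0.6483  -0.3174   0.3215 160.0942] 0.005249420876847544 0.05457757652327564
```

Request:
{"method": "servo_tool", "body": {"rows": [{"offset":[0,0.01,0.4],"yaw":0,"claw":0.2},{"offset":[0,0.01,0.8],"yaw":0,"claw":0.2},{"offset":[0,0.01,1],"yaw":0,"claw":0.2},{"offset":[0,0.01,1],"yaw":0,"claw":0.2}]}}

```text
time: 36.33
ee_pos: [0.6476, -0.3163, 0.2207]
tcp_rot: [180.0, -0.1, 160.1]
wrist_force: [0.3, 0.6, -1.2]
opening: 0.0824
grasp_force: 32.5
```

Request:
{"method": "servo_tool", "body": {"rows": [{"offset":[0,0,0.3],"yaw":0,"claw":0.2},{"offset":[0,0,0.6],"yaw":0,"claw":0.2},{"offset":[0,0,0.75],"yaw":0,"claw":0.2},{"offset":[0,0,0.88],"yaw":0,"claw":0.2},{"offset":[0,0,0.95],"yaw":0,"claw":0.2},{"offset":[0,0,0.95],"yaw":0,"claw":0.2}]}}

```text
time: 37.08
ee_pos: [0.6488, -0.3181, 0.1257]
tcp_rot: [180.0, 0.0, 160.0]
wrist_force: [-0.1, -0.5, -0.9]
opening: 0.0821
grasp_force: 32.5
```

```bash
python3 ang.py
```

```text
TCP [ 0.6488 -0.3181  0.1257] 0.08210347041557253 2376
centre [-0.032  0.002 -0.071] normal [ 0.834  0.059 -0.549] tilt of board from vertical -33.3 zrange -0.13 0.014
```

Request:
{"method": "servo_tool", "body": {"rows": [{"offset":[0,0,0.02],"yaw":0,"claw":0.2},{"offset":[0,0,0.02],"yaw":0,"claw":0},{"offset":[0,0,0.02],"yaw":0,"claw":0},{"offset":[0,0,0.02],"yaw":0,"claw":0},{"offset":[0,0,0.02],"yaw":0,"claw":0}]}}

```text
time: 37.75
ee_pos: [0.6488, -0.3182, 0.1237]
tcp_rot: [-180.0, 0.0, 160.0]
wrist_force: [-0.8, -0.4, 0.3]
opening: 0.085
grasp_force: 0.0
```

```bash
cat > eas.py <<'E'
from h import *
ex=np.array([-.9397,.3420]);ey=np.array([-.3420,-.9397])
im,d,M,ci=snap('scene');P=world(d,M,ci);Q=P[d>0]
E=np.c_[Q[:,:2]@ex+.723,Q[:,:2]@ey-.022,Q[:,2]]
for y in (-.08,-.05,-.02,.02,.04,.055,.07,.09):
    s=E[(abs(E[:,1]-y)<.003)&(E[:,0]>-.1)&(E[:,0]<.08)&(E[:,2]>.035)&(E[:,2]<.155)]
    # front-most surface
    a=np.polyfit(s[:,2],s[:,0],1) if len(s)>8 else [0,0]
    print(y,len(s),'lean',np.degrees(np.arctan(a[0])).round(1),'x at z=.015',np.round(a[0]*.015+a[1],4),'res',np.std(s[:,0]-np.polyval(a,s[:,2])).round(4),'zmax',s[:,2].max().round(3))
E
python3 eas.py
```

```text
-0.08 161 lean 26.3 x at z=.015 -0.0337 res 0.0017 zmax 0.143
-0.05 165 lean 26.4 x at z=.015 -0.0343 res 0.0017 zmax 0.144
-0.02 166 lean 26.6 x at z=.015 -0.0341 res 0.0016 zmax 0.144
0.02 133 lean 25.3 x at z=.015 -0.0319 res 0.0012 zmax 0.124
0.04 148 lean 26.0 x at z=.015 -0.0333 res 0.0013 zmax 0.13
0.055 151 lean 25.8 x at z=.015 -0.0333 res 0.0012 zmax 0.132
0.07 153 lean 26.2 x at z=.015 -0.0336 res 0.0013 zmax 0.134
0.09 154 lean 25.5 x at z=.015 -0.0324 res 0.0012 zmax 0.131
```

Request:
{"method": "servo_tool", "body": {"rows": [{"offset":[0,0,-0.06],"yaw":0,"claw":0},{"offset":[0,0,-0.15],"yaw":0,"claw":0},{"offset":[0,0,-0.3],"yaw":0,"claw":0},{"offset":[0,0,-0.6],"yaw":0,"claw":0},{"offset":[0,0,-1],"yaw":0,"claw":0},{"offset":[0,0,-1],"yaw":0,"claw":0}]}}

```text
time: 38.55
ee_pos: [0.6497, -0.3186, 0.2289]
tcp_rot: [-180.0, 0.4, 160.0]
wrist_force: [0.7, -0.1, 0.5]
opening: 0.0855
grasp_force: 0.0
```

```bash
python3 eas.py; python3 - <<'E'
from meas import *
caddies(cloud(('scene','top')))
from plan import *
print(np.round(cur(),4))
plan([(.480,-.013,.26,194.8)])
E
```

```text
-0.08 159 lean 26.5 x at z=.015 -0.0338 res 0.0016 zmax 0.144
-0.05 165 lean 26.5 x at z=.015 -0.0342 res 0.0016 zmax 0.144
-0.02 167 lean 26.7 x at z=.015 -0.0342 res 0.0015 zmax 0.143
0.02 172 lean 26.0 x at z=.015 -0.0328 res 0.0016 zmax 0.145
0.04 176 lean 26.2 x at z=.015 -0.0334 res 0.0015 zmax 0.145
0.055 182 lean 26.0 x at z=.015 -0.0334 res 0.0017 zmax 0.144
0.07 183 lean 26.3 x at z=.015 -0.0336 res 0.0015 zmax 0.144
0.09 183 lean 25.9 x at z=.015 -0.0326 res 0.0014 zmax 0.144
teal 0 0
teal 1 0
lime 0 176 rect [403.8 271.5  77.7  13.2   3.1] mean [0.407 0.27 ] ydir 95.3 z [0.102 0.126]
lime 1 113 rect [398.3 272.5  73.3  12.2   4.7] mean [0.399 0.271] ydir 94.9 z [0.108 0.132]
orange 0 140 rect [464.5 124.5  10.2  79.2  73.5] mean [0.469 0.121] ydir 74.8 z [0.103 0.128]
orange 1 97 rect [458.6 125.1   9.4  75.   74.2] mean [0.458 0.124] ydir 74.1 z [0.106 0.132]
purple 0 225 rect [485.8 -13.1  75.1  12.   15. ] mean [ 0.488 -0.015] ydir 104.9 z [0.102 0.127]
purple 1 78 rect [478.6 -12.4  71.8   9.2  14.1] mean [ 0.479 -0.012] ydir 104.1 z [0.122 0.132]
[  0.6488  -0.3181   0.2234 160.0261]
[0.657, 0.573, -0.091] -0.0483 rows>=2 0.088
[0.563, 0.666, -0.091] -0.0483 rows>=2 0.088
[0.456, 0.743, -0.091] -0.0483 rows>=2 0.088
[0.338, 0.803, -0.091] -0.0483 rows>=2 0.088
   -> [ 4.800e-01 -1.300e-02  2.600e-01  1.948e+02]
```

Both panels lean at 26° with tops at 144 mm. Lime has been knocked to about (0.402, 0.272). I start with purple, which goes to peg 0.

Request:
{"method": "servo_tool", "body": {"rows": [{"offset":[0.66,0.57,-0.09],"yaw":-0.048,"claw":0.5},{"offset":[0.66,0.57,-0.09],"yaw":-0.048,"claw":0.5},{"offset":[0.66,0.57,-0.09],"yaw":-0.048,"claw":0.5}]}}

```text
time: 39.08
ee_pos: [0.6055, -0.2405, 0.2326]
tcp_rot: [180.0, -0.0, 168.8]
wrist_force: [0.2, -0.9, -0.0]
opening: 0.0429
grasp_force: 0.0
```

Request:
{"method": "servo_tool", "body": {"rows": [{"offset":[0.56,0.67,-0.09],"yaw":-0.048,"claw":0.5},{"offset":[0.56,0.67,-0.09],"yaw":-0.048,"claw":0.5}]}}

```text
time: 39.33
ee_pos: [0.5637, -0.1642, 0.241]
tcp_rot: [180.0, -0.1, 177.4]
wrist_force: [0.2, -0.0, 0.3]
opening: 0.0431
grasp_force: 0.0
```

Request:
{"method": "servo_tool", "body": {"rows": [{"offset":[0.46,0.74,-0.09],"yaw":-0.048,"claw":0.5},{"offset":[0.46,0.74,-0.09],"yaw":-0.048,"claw":0.5}]}}

```text
time: 39.58
ee_pos: [0.5212, -0.0879, 0.2506]
tcp_rot: [180.0, -0.0, -173.9]
wrist_force: [0.8, 0.6, 1.1]
opening: 0.0423
grasp_force: 0.0
```

Request:
{"method": "servo_tool", "body": {"rows": [{"offset":[0.34,0.8,-0.09],"yaw":-0.048,"claw":0.5},{"offset":[0.34,0.8,-0.09],"yaw":-0.048,"claw":0.5},{"offset":[0.34,0.8,-0.09],"yaw":-0.048,"claw":0.5},{"offset":[0.34,0.8,-0.09],"yaw":-0.048,"claw":0.5}]}}

```text
time: 40.08
ee_pos: [0.4805, -0.0139, 0.2591]
tcp_rot: [-180.0, -0.0, -165.4]
wrist_force: [-0.2, 0.4, 0.5]
opening: 0.0427
grasp_force: 0.0
```

```bash
cat > bar.py <<'E'
from h import *
# caddy bar in tool frame from wrist camera
o=get_obs();im,d,M,ci=snap('wrist');P=world(d,np.array(ci['hand_eye']),ci)
z=o['ee_pos'][2]-P[...,2]
m=((d>0)&(z>.108)&(z<.14)&(abs(P[...,1])<.06)&(abs(P[...,0])<.09)).astype(np.uint8)
n,l,st,_=cv2.connectedComponentsWithStats(m);k=1+st[1:,4].argmax();q=P[l==k]
print('TCP',o['ee_pos'].round(4),o['tcp_rot'][2],len(q),'tool rect',np.round(np.hstack(cv2.minAreaRect((q[:,:2]*1000).astype(np.float32))),1),'z',np.percentile(z[l==k],[5,50,95]).round(3),'rgb',im[l==k].mean(0).round())
E
python3 bar.py
```

```text
TCP [ 0.4805 -0.0139  0.2591] -165.44597664857744 897 tool rect [-1.8  0.4  9.3 75.  89.9] z [0.126 0.128 0.129] rgb [115.  66. 128.]
```

Request:
{"method": "servo_tool", "body": {"rows": [{"offset":[-0.02,0,0.45],"yaw":0,"claw":0.5},{"offset":[-0.02,0,0.9],"yaw":0,"claw":0.5},{"offset":[-0.02,0,0.9],"yaw":0,"claw":0.5}]}}

```text
time: 40.5
ee_pos: [0.4804, -0.0135, 0.1663]
tcp_rot: [179.9, -0.4, -165.5]
wrist_force: [-0.3, -0.2, -0.7]
opening: 0.0427
grasp_force: 0.0
```

Request:
{"method": "servo_tool", "body": {"rows": [{"offset":[0,0,0.2],"yaw":0,"claw":0.5},{"offset":[0,0,0.42],"yaw":0,"claw":0.5},{"offset":[0,0,0.42],"yaw":0,"claw":0.7},{"offset":[0,0,0.42],"yaw":0,"claw":1},{"offset":[0,0,0.42],"yaw":0,"claw":1},{"offset":[0,0,0.42],"yaw":0,"claw":1},{"offset":[0,0,0.42],"yaw":0,"claw":1}], "squeeze": 45}}

```text
time: 41.38
ee_pos: [0.4828, -0.0127, 0.1295]
tcp_rot: [-179.9, 0.2, -165.4]
wrist_force: [0.1, 0.6, 7.1]
opening: 0.009
grasp_force: 45.9
```

Request:
{"method": "servo_tool", "body": {"rows": [{"offset":[0,0,-0.2],"yaw":0,"claw":1},{"offset":[0,0,-0.6],"yaw":0,"claw":1},{"offset":[0,0,-1],"yaw":0,"claw":1},{"offset":[0,0,-1],"yaw":0,"claw":1}]}}

```text
time: 41.88
ee_pos: [0.483, -0.0127, 0.2312]
tcp_rot: [-179.9, 0.3, -165.4]
wrist_force: [0.2, -0.8, -2.7]
opening: 0.009
grasp_force: 44.7
```

Request:
{"method": "servo_tool", "body": {"rows": [{"offset":[0,0,-0.3],"yaw":0.06,"claw":1},{"offset":[0,0,-0.6],"yaw":0.12,"claw":1},{"offset":[0,0,-0.6],"yaw":0.18,"claw":1},{"offset":[0,0,-0.6],"yaw":0.24,"claw":1},{"offset":[0,0,-0.6],"yaw":0.3,"claw":1},{"offset":[0,0,-0.6],"yaw":0.36,"claw":1},{"offset":[0,0,-0.6],"yaw":0.42,"claw":1},{"offset":[0,0,-0.6],"yaw":0.48,"claw":1},{"offset":[0,0,-0.6],"yaw":0.545,"claw":1},{"offset":[0,0,-0.6],"yaw":0.545,"claw":1},{"offset":[0,0,-0.6],"yaw":0.545,"claw":1}]}}

```text
time: 43.25
ee_pos: [0.4817, -0.0127, 0.2872]
tcp_rot: [-180.0, -0.0, 96.7]
wrist_force: [0.2, -0.2, -1.7]
opening: 0.0092
grasp_force: 44.7
```

```bash
python3 - <<'E'
from plan import *
c=cur();print(np.round(c,4))
plan([(.569,-.023,.288,96.4),(.638,-.0155,.272,96.4),(.638,-.0155,.256,96.4)],c)
E
```

```text
[ 4.81700e-01 -1.27000e-02  2.87200e-01  9.66812e+01]
[-0.204, 0.855, -0.008] 0.0016 rows>=2 0.088
   -> [ 5.69e-01 -2.30e-02  2.88e-01  9.64e+01]
[-0.002, 0.694, 0.16] -0.0 rows>=2 0.071
   -> [ 6.38e-01 -1.60e-02  2.72e-01  9.64e+01]
[0.0, 0.0, 0.16] -0.0 rows>=1 0.016
   -> [ 6.38e-01 -1.60e-02  2.56e-01  9.64e+01]
```

Request:
{"method": "servo_tool", "body": {"rows": [{"offset":[-0.1,0.4,-0.04],"yaw":0.0015,"claw":1},{"offset":[-0.2,0.8,-0.04],"yaw":0.0015,"claw":1},{"offset":[-0.2,0.85,-0.04],"yaw":0.0015,"claw":1},{"offset":[-0.2,0.85,-0.04],"yaw":0.0015,"claw":1}]}}

```text
time: 43.75
ee_pos: [0.5684, -0.0229, 0.291]
tcp_rot: [-179.9, -0.0, 96.3]
wrist_force: [-0.3, -0.0, -3.3]
opening: 0.0089
grasp_force: 44.9
```

Request:
{"method": "servo_tool", "body": {"rows": [{"offset":[0,0.15,0.02],"yaw":0,"claw":1},{"offset":[0,0.3,0.06],"yaw":0,"claw":1},{"offset":[0,0.45,0.1],"yaw":0,"claw":1},{"offset":[0,0.6,0.14],"yaw":0,"claw":1},{"offset":[0,0.7,0.16],"yaw":0,"claw":1},{"offset":[0,0.7,0.16],"yaw":0,"claw":1}]}}

```text
time: 44.5
ee_pos: [0.6387, -0.0152, 0.2747]
tcp_rot: [-179.9, -0.0, 96.2]
wrist_force: [-0.3, -0.2, -1.1]
opening: 0.0091
grasp_force: 44.9
```

Request:
{"method": "servo_tool", "body": {"rows": [{"offset":[0,0,0.05],"yaw":0,"claw":1},{"offset":[0,0,0.1],"yaw":0,"claw":1},{"offset":[0,0,0.1],"yaw":0,"claw":1}]}}

```text
time: 44.88
ee_pos: [0.6378, -0.0154, 0.2657]
tcp_rot: [180.0, 0.0, 96.2]
wrist_force: [-0.6, 0.3, -1.5]
opening: 0.009
grasp_force: 44.9
```

```bash
python3 - <<'E'
from h import *
im,d,M,ci=snap('scene','s11');cv2.imwrite('pics/s11c.png',cv2.resize(im[90:290,150:410,::-1],(780,600),interpolation=cv2.INTER_CUBIC))
print(get_obs()['ee_pos'])
E
```

```text
[ 0.63786174 -0.01542663  0.26577922]
```

View pics/s11c.png

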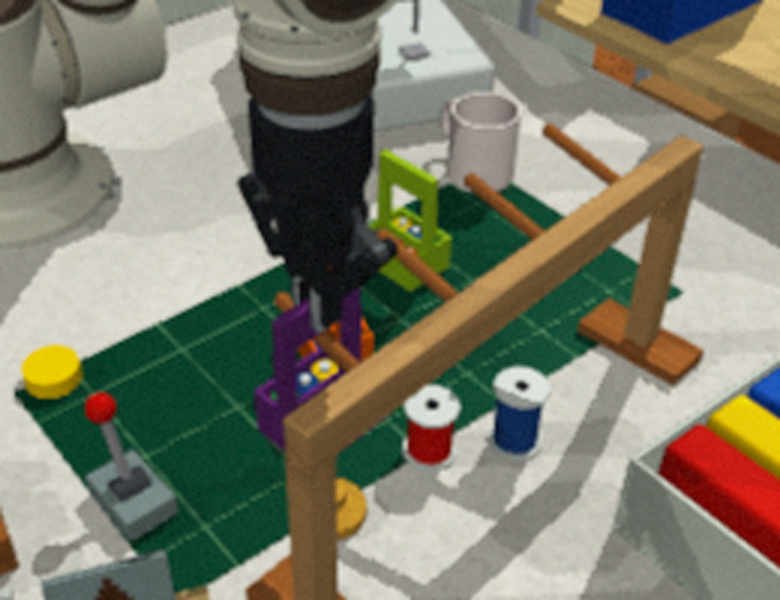

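The peg passes through the purple caddy's slot (335,340). I lower and release.

Request:
{"method": "servo_tool", "body": {"rows": [{"offset":[0,0,0.03],"yaw":0,"claw":1},{"offset":[0,0,0.03],"yaw":0,"claw":0.8},{"offset":[0,0,0.03],"yaw":0,"claw":0.75},{"offset":[0,0,0.03],"yaw":0,"claw":0.75},{"offset":[0,0,-0.05],"yaw":0,"claw":0.75},{"offset":[0,0,-0.3],"yaw":0,"claw":0.7},{"offset":[0,0,-0.6],"yaw":0,"claw":0.6},{"offset":[0,0,-0.8],"yaw":0,"claw":0.5},{"offset":[0,0,-0.8],"yaw":0,"claw":0.5}]}}

```text
time: 46.05
ee_pos: [0.6386, -0.0154, 0.3473]
tcp_rot: [179.8, 0.0, 96.2]
wrist_force: [0.4, 0.3, -0.5]
opening: 0.0426
grasp_force: 0.0
```

```bash
cat > hung.py <<'E'
from h import *
u=np.array([.9938,.1115]);v=np.array([-.1115,.9938]);O=np.array([.596,-.020])+.0825*u  # peg0 root
im,d,M,ci=snap('scene');P=world(d,M,ci);H=cv2.cvtColor(im,cv2.COLOR_RGB2HSV)
E=np.stack([(P[...,:2]-O)@u,(P[...,:2]-O)@v,P[...,2]],-1)
for nm,(a,b) in dict(lime=(25,45),orange=(4,16),purple=(125,155)).items():
    m=(d>0)&(H[...,0]>=a)&(H[...,0]<=b)&(H[...,1]>(150 if nm=='orange' else 100))&(H[...,2]>40)&(E[...,0]<.02)&(E[...,0]>-.3)&(E[...,2]<.29)&(E[...,2]>.145)&(abs(E[...,1]-.16)<.25)
    q=E[m]
    if len(q)<30: print(nm,'not hung',len(q));continue
    t=q[q[:,2]>.235]
    print(nm,len(q),'zmin/max',np.percentile(q[:,2],[1,99]).round(3),'bar: n',len(t),'out',(-t[:,0]).mean().round(3) if len(t) else '','y',(t[:,1].min().round(3),t[:,1].max().round(3),((t[:,1].min()+t[:,1].max())/2/.105).round(2)) if len(t) else '')
E
python3 hung.py; python3 - <<'E'
from meas import *
caddies(cloud(('scene','top')))
from plan import *
print(np.round(cur(),4))
plan([(.463,.1245,.26,164.4)])
E
```

```text
lime 39 zmin/max [0.156 0.235] bar: n 1 out 0.076 y (np.float64(0.005), np.float64(0.005), np.float64(0.05))
orange 481 zmin/max [0.218 0.241] bar: n 115 out 0.071 y (np.float64(-0.006), np.float64(0.316), np.float64(1.48))
purple 719 zmin/max [0.148 0.263] bar: n 338 out 0.034 y (np.float64(-0.04), np.float64(0.035), np.float64(-0.02))
teal 0 0
teal 1 0
lime 0 128 rect [414.4 271.9  57.7  12.3   3.6] mean [0.418 0.27 ] ydir 95.6 z [0.102 0.127]
lime 1 114 rect [398.6 272.1  73.6  11.6   4. ] mean [0.4   0.271] ydir 95.0 z [0.105 0.133]
orange 0 112 rect [463.2 125.   10.5  74.8  73.5] mean [0.463 0.123] ydir 74.7 z [0.104 0.128]
orange 1 96 rect [458.6 125.    9.6  75.2  74.3] mean [0.458 0.124] ydir 73.7 z [0.106 0.134]
purple 0 1
purple 1 0
[ 6.38200e-01 -1.54000e-02  3.44500e-01  9.62158e+01]
[0.527, -0.53, 0.282] -0.1263 rows>=3 0.08
[0.691, -0.285, 0.282] -0.1263 rows>=3 0.08
[0.747, 0.004, 0.282] -0.1263 rows>=3 0.08
   -> [4.630e-01 1.240e-01 2.600e-01 1.644e+02]
```

Request:
{"method": "servo_tool", "body": {"rows": [{"offset":[0.26,-0.26,0],"yaw":-0.06,"claw":0.5},{"offset":[0.53,-0.53,0.1],"yaw":-0.1263,"claw":0.5},{"offset":[0.53,-0.53,0.1],"yaw":-0.1263,"claw":0.5},{"offset":[0.53,-0.53,0.1],"yaw":-0.1263,"claw":0.5}]}}

```text
time: 46.7
ee_pos: [0.5798, 0.0315, 0.3353]
tcp_rot: [-180.0, 0.0, 118.9]
wrist_force: [-0.1, -0.4, -0.6]
opening: 0.0424
grasp_force: 0.0
```

Request:
{"method": "servo_tool", "body": {"rows": [{"offset":[0.69,-0.285,0.38],"yaw":-0.1263,"claw":0.5},{"offset":[0.69,-0.285,0.38],"yaw":-0.1263,"claw":0.5},{"offset":[0.69,-0.285,0.38],"yaw":-0.1263,"claw":0.5}]}}

```text
time: 47.08
ee_pos: [0.5213, 0.0783, 0.2972]
tcp_rot: [-180.0, -0.0, 141.7]
wrist_force: [0.5, 0.9, 0.1]
opening: 0.0425
grasp_force: 0.0
```

Request:
{"method": "servo_tool", "body": {"rows": [{"offset":[0.75,0,0.38],"yaw":-0.1263,"claw":0.5},{"offset":[0.75,0,0.38],"yaw":-0.1263,"claw":0.5},{"offset":[0.75,0,0.38],"yaw":-0.1263,"claw":0.5},{"offset":[0.75,0,0.38],"yaw":-0.1263,"claw":0.5}]}}

```text
time: 47.58
ee_pos: [0.464, 0.1241, 0.2605]
tcp_rot: [180.0, 0.1, 164.1]
wrist_force: [0.1, 0.7, -0.3]
opening: 0.043
grasp_force: 0.0
```

```bash
python3 bar.py
```

```text
TCP [0.464  0.1241 0.2605] 164.0839724296999 888 tool rect [ 2.8  1.7 75.8  9.2  0.1] z [0.126 0.128 0.129] rgb [219. 115.  41.]
```

Request:
{"method": "servo_tool", "body": {"rows": [{"offset":[0.03,0.017,0.45],"yaw":0,"claw":0.5},{"offset":[0.03,0.017,0.9],"yaw":0,"claw":0.5},{"offset":[0.03,0.017,0.9],"yaw":0,"claw":0.5}]}}

```text
time: 48.0
ee_pos: [0.4594, 0.1262, 0.1673]
tcp_rot: [-179.8, -0.2, 164.2]
wrist_force: [-0.0, -0.5, 1.6]
opening: 0.0425
grasp_force: 0.0
```

Request:
{"method": "servo_tool", "body": {"rows": [{"offset":[0,0,0.2],"yaw":0,"claw":0.5},{"offset":[0,0,0.41],"yaw":0,"claw":0.5},{"offset":[0,0,0.41],"yaw":0,"claw":0.7},{"offset":[0,0,0.41],"yaw":0,"claw":1},{"offset":[0,0,0.41],"yaw":0,"claw":1},{"offset":[0,0,0.41],"yaw":0,"claw":1},{"offset":[0,0,0.41],"yaw":0,"claw":1}], "squeeze": 45}}

```text
time: 48.88
ee_pos: [0.4612, 0.1271, 0.1307]
tcp_rot: [179.9, 0.2, 164.4]
wrist_force: [0.4, -2.5, 6.5]
opening: 0.009
grasp_force: 45.8
```

Request:
{"method": "servo_tool", "body": {"rows": [{"offset":[0,0,-0.2],"yaw":0,"claw":1},{"offset":[0,0,-0.6],"yaw":0,"claw":1},{"offset":[0,0,-1],"yaw":0,"claw":1},{"offset":[0,0,-1],"yaw":0,"claw":1}]}}

```text
time: 49.38
ee_pos: [0.4613, 0.1275, 0.2323]
tcp_rot: [179.8, 0.3, 164.4]
wrist_force: [1.5, 0.6, -2.3]
opening: 0.009
grasp_force: 44.5
```

Request:
{"method": "servo_tool", "body": {"rows": [{"offset":[0,0,-0.3],"yaw":0.06,"claw":1},{"offset":[0,0,-0.6],"yaw":0.12,"claw":1},{"offset":[0,0,-0.6],"yaw":0.18,"claw":1},{"offset":[0,0,-0.6],"yaw":0.24,"claw":1},{"offset":[0,0,-0.6],"yaw":0.3,"claw":1},{"offset":[0,0,-0.6],"yaw":0.36,"claw":1},{"offset":[0,0,-0.6],"yaw":0.376,"claw":1},{"offset":[0,0,-0.6],"yaw":0.376,"claw":1}]}}

```text
time: 50.38
ee_pos: [0.46, 0.1271, 0.2879]
tcp_rot: [-179.9, 0.0, 96.8]
wrist_force: [1.0, 0.5, -2.8]
opening: 0.0093
grasp_force: 44.5
```

```bash
python3 - <<'E'
from plan import *
c=cur();print(np.round(c,4))
plan([(.555,.081,.290,96.4),(.624,.089,.274,96.4)],c)
E
```

```text
[ 0.46    0.1271  0.2879 96.7616]
[-0.57, 0.889, -0.021] 0.002 rows>=2 0.106
   -> [5.55e-01 8.10e-02 2.90e-01 9.64e+01]
[0.003, 0.695, 0.16] -0.0 rows>=2 0.071
   -> [6.24e-01 8.90e-02 2.74e-01 9.64e+01]
```

Request:
{"method": "servo_tool", "body": {"rows": [{"offset":[-0.4,0.3,-0.035],"yaw":0.002,"claw":1},{"offset":[-0.57,0.7,-0.035],"yaw":0.002,"claw":1},{"offset":[-0.57,0.88,-0.035],"yaw":0.002,"claw":1},{"offset":[-0.57,0.88,-0.035],"yaw":0.002,"claw":1}]}}

```text
time: 50.88
ee_pos: [0.5548, 0.0806, 0.2907]
tcp_rot: [-179.9, -0.0, 96.4]
wrist_force: [-0.9, -0.3, -2.8]
opening: 0.0089
grasp_force: 44.6
```

Request:
{"method": "servo_tool", "body": {"rows": [{"offset":[0,0.15,0.02],"yaw":0,"claw":1},{"offset":[0,0.3,0.06],"yaw":0,"claw":1},{"offset":[0,0.45,0.1],"yaw":0,"claw":1},{"offset":[0,0.6,0.14],"yaw":0,"claw":1},{"offset":[0,0.7,0.16],"yaw":0,"claw":1},{"offset":[0,0.7,0.16],"yaw":0,"claw":1}]}}

```text
time: 51.62
ee_pos: [0.6243, 0.0887, 0.2753]
tcp_rot: [-179.9, 0.0, 96.4]
wrist_force: [-0.5, 0.1, -2.0]
opening: 0.0089
grasp_force: 44.6
```

Request:
{"method": "servo_tool", "body": {"rows": [{"offset":[0,0,0.05],"yaw":0,"claw":1},{"offset":[0,0,0.12],"yaw":0,"claw":1},{"offset":[0,0,0.12],"yaw":0,"claw":1}]}}

```text
time: 52.0
ee_pos: [0.6239, 0.0886, 0.2661]
tcp_rot: [179.8, -0.0, 96.4]
wrist_force: [1.4, 0.2, 7.7]
opening: 0.0089
grasp_force: 46.0
```

```bash
python3 hung.py
```

```text
lime 44 zmin/max [0.157 0.289] bar: n 6 out 0.056 y (np.float64(0.005), np.float64(0.104), np.float64(0.52))
orange 989 zmin/max [0.156 0.262] bar: n 269 out 0.048 y (np.float64(-0.005), np.float64(0.317), np.float64(1.49))
purple 720 zmin/max [0.148 0.263] bar: n 352 out 0.034 y (np.float64(-0.039), np.float64(0.035), np.float64(-0.02))
```

Force 7.7 N upward means the bar is resting on the peg. I release.

Request:
{"method": "servo_tool", "body": {"rows": [{"offset":[0,0,0],"yaw":0,"claw":0.8},{"offset":[0,0,0],"yaw":0,"claw":0.75},{"offset":[0,0,0],"yaw":0,"claw":0.75},{"offset":[0,0,-0.05],"yaw":0,"claw":0.75},{"offset":[0,0,-0.3],"yaw":0,"claw":0.7},{"offset":[0,0,-0.6],"yaw":0,"claw":0.6},{"offset":[0,0,-0.8],"yaw":0,"claw":0.5},{"offset":[0,0,-0.8],"yaw":0,"claw":0.5}]}}

```text
time: 53.05
ee_pos: [0.6242, 0.0887, 0.3456]
tcp_rot: [179.8, -0.0, 96.4]
wrist_force: [-0.3, -0.2, -0.5]
opening: 0.0429
grasp_force: 0.0
```

```bash
python3 hung.py; python3 - <<'E'
from meas import *
caddies(cloud(('scene','top')))
from plan import *
print(np.round(cur(),4))
plan([(.403,.272,.26,184.4)])
E
```

```text
lime 38 zmin/max [0.155 0.235] bar: n 1 out 0.077 y (np.float64(0.006), np.float64(0.006), np.float64(0.06))
orange 1149 zmin/max [0.155 0.264] bar: n 403 out 0.046 y (np.float64(-0.005), np.float64(0.316), np.float64(1.48))
purple 723 zmin/max [0.148 0.263] bar: n 354 out 0.034 y (np.float64(-0.039), np.float64(0.035), np.float64(-0.02))
teal 0 0
teal 1 0
lime 0 173 rect [405.9 270.3  77.3  12.6   7.4] mean [0.408 0.269] ydir 96.0 z [0.102 0.127]
lime 1 115 rect [398.5 271.8  73.8  10.1   4.1] mean [0.399 0.271] ydir 94.9 z [0.106 0.132]
orange 0 1
orange 1 1
purple 0 0
purple 1 0
[6.2380e-01 8.8600e-02 3.4290e-01 9.6376e+01]
[0.689, -0.663, 0.276] -0.163 rows>=3 0.1
[0.926, -0.241, 0.276] -0.163 rows>=3 0.1
[0.925, 0.244, 0.276] -0.163 rows>=3 0.1
   -> [  0.403   0.272   0.26  184.4  ]
```

Request:
{"method": "servo_tool", "body": {"rows": [{"offset":[0.35,-0.33,0],"yaw":-0.06,"claw":0.5},{"offset":[0.69,-0.66,0.08],"yaw":-0.163,"claw":0.5},{"offset":[0.69,-0.66,0.08],"yaw":-0.163,"claw":0.5},{"offset":[0.69,-0.66,0.08],"yaw":-0.163,"claw":0.5}]}}

```text
time: 53.7
ee_pos: [0.5499, 0.1501, 0.3354]
tcp_rot: [-179.9, -0.0, 125.7]
wrist_force: [0.9, -0.0, -0.2]
opening: 0.0427
grasp_force: 0.0
```

Request:
{"method": "servo_tool", "body": {"rows": [{"offset":[0.93,-0.24,0.38],"yaw":-0.163,"claw":0.5},{"offset":[0.93,-0.24,0.38],"yaw":-0.163,"claw":0.5},{"offset":[0.93,-0.24,0.38],"yaw":-0.163,"claw":0.5},{"offset":[0.93,-0.24,0.38],"yaw":-0.163,"claw":0.5}]}}

```text
time: 54.2
ee_pos: [0.4768, 0.2112, 0.2976]
tcp_rot: [-180.0, -0.0, 154.8]
wrist_force: [-0.2, -0.6, 0.1]
opening: 0.0425
grasp_force: 0.0
```

Request:
{"method": "servo_tool", "body": {"rows": [{"offset":[0.92,0.24,0.38],"yaw":-0.163,"claw":0.5},{"offset":[0.92,0.24,0.38],"yaw":-0.163,"claw":0.5},{"offset":[0.92,0.24,0.38],"yaw":-0.163,"claw":0.5},{"offset":[0.92,0.24,0.38],"yaw":-0.163,"claw":0.5},{"offset":[0.92,0.24,0.38],"yaw":-0.163,"claw":0.5}]}}

```text
time: 54.82
ee_pos: [0.4041, 0.2716, 0.2602]
tcp_rot: [180.0, 0.0, -176.0]
wrist_force: [-0.5, -0.2, -1.0]
opening: 0.0432
grasp_force: 0.0
```

```bash
python3 bar.py
```

```text
TCP [0.4041 0.2716 0.2602] -175.96952859645936 924 tool rect [ 1.9  1.1  9.8 75.6 89.7] z [0.126 0.128 0.129] rgb [164. 200.  65.]
```

Request:
{"method": "servo_tool", "body": {"rows": [{"offset":[0.02,0.011,0.45],"yaw":0,"claw":0.5},{"offset":[0.02,0.011,0.9],"yaw":0,"claw":0.5},{"offset":[0.02,0.011,0.9],"yaw":0,"claw":0.5}]}}

```text
time: 55.25
ee_pos: [0.4003, 0.2716, 0.1674]
tcp_rot: [-179.8, -0.3, -175.8]
wrist_force: [-0.4, -0.0, 0.7]
opening: 0.0429
grasp_force: 0.0
```

Request:
{"method": "servo_tool", "body": {"rows": [{"offset":[0,0,0.2],"yaw":0,"claw":0.5},{"offset":[0,0,0.41],"yaw":0,"claw":0.5},{"offset":[0,0,0.41],"yaw":0,"claw":0.7},{"offset":[0,0,0.41],"yaw":0,"claw":1},{"offset":[0,0,0.41],"yaw":0,"claw":1},{"offset":[0,0,0.41],"yaw":0,"claw":1},{"offset":[0,0,0.41],"yaw":0,"claw":1}], "squeeze": 45}}

```text
time: 56.12
ee_pos: [0.4022, 0.2732, 0.1312]
tcp_rot: [179.9, 0.2, -175.6]
wrist_force: [-0.0, -1.0, 7.1]
opening: 0.0092
grasp_force: 45.9
```

Request:
{"method": "servo_tool", "body": {"rows": [{"offset":[0,0,-0.2],"yaw":0,"claw":1},{"offset":[0,0,-0.6],"yaw":0,"claw":1},{"offset":[0,0,-1],"yaw":0,"claw":1},{"offset":[0,0,-1],"yaw":0,"claw":1}]}}

```text
time: 56.62
ee_pos: [0.4023, 0.2735, 0.2328]
tcp_rot: [179.8, 0.3, -175.6]
wrist_force: [0.1, 0.3, -1.7]
opening: 0.0088
grasp_force: 44.6
```

Request:
{"method": "servo_tool", "body": {"rows": [{"offset":[0,0,-0.3],"yaw":0.06,"claw":1},{"offset":[0,0,-0.6],"yaw":0.12,"claw":1},{"offset":[0,0,-0.6],"yaw":0.18,"claw":1},{"offset":[0,0,-0.6],"yaw":0.24,"claw":1},{"offset":[0,0,-0.6],"yaw":0.3,"claw":1},{"offset":[0,0,-0.6],"yaw":0.36,"claw":1},{"offset":[0,0,-0.6],"yaw":0.42,"claw":1},{"offset":[0,0,-0.6],"yaw":0.487,"claw":1},{"offset":[0,0,-0.6],"yaw":0.487,"claw":1},{"offset":[0,0,-0.6],"yaw":0.487,"claw":1}]}}

```text
time: 57.88
ee_pos: [0.4013, 0.2728, 0.2887]
tcp_rot: [-180.0, 0.0, 96.9]
wrist_force: [0.9, 0.0, -3.0]
opening: 0.0087
grasp_force: 44.6
```

```bash
python3 - <<'E'
from plan import *
c=cur();print(np.round(c,4))
plan([(.528,.289,.291,96.4),(.597,.297,.275,96.4)],c)
E
```

```text
[ 0.4013  0.2728  0.2887 96.92  ]
[0.004, 0.639, -0.011] 0.0014 rows>=2 0.064
[0.007, 0.639, -0.011] 0.0014 rows>=2 0.064
   -> [ 0.528  0.289  0.291 96.4  ]
[0.003, 0.695, 0.16] -0.0 rows>=2 0.071
   -> [ 0.597  0.297  0.275 96.4  ]
```

Request:
{"method": "servo_tool", "body": {"rows": [{"offset":[0,0.32,-0.015],"yaw":0.0014,"claw":1},{"offset":[0,0.64,-0.015],"yaw":0.0014,"claw":1},{"offset":[0,0.64,-0.015],"yaw":0.0014,"claw":1}]}}

```text
time: 58.25
ee_pos: [0.4662, 0.2803, 0.2893]
tcp_rot: [-179.9, 0.0, 96.6]
wrist_force: [-0.9, 0.2, -2.1]
opening: 0.0091
grasp_force: 44.7
```

Request:
{"method": "servo_tool", "body": {"rows": [{"offset":[0,0.32,-0.015],"yaw":0.0014,"claw":1},{"offset":[0.01,0.64,-0.015],"yaw":0.0014,"claw":1},{"offset":[0.01,0.64,-0.015],"yaw":0.0014,"claw":1},{"offset":[0.01,0.64,-0.015],"yaw":0.0014,"claw":1}]}}

```text
time: 58.75
ee_pos: [0.5277, 0.2885, 0.2921]
tcp_rot: [-180.0, 0.0, 96.3]
wrist_force: [0.9, 0.5, -2.5]
opening: 0.0089
grasp_force: 44.8
```

Request:
{"method": "servo_tool", "body": {"rows": [{"offset":[0,0.15,0.02],"yaw":0,"claw":1},{"offset":[0,0.3,0.06],"yaw":0,"claw":1},{"offset":[0,0.45,0.1],"yaw":0,"claw":1},{"offset":[0,0.6,0.14],"yaw":0,"claw":1},{"offset":[0,0.7,0.16],"yaw":0,"claw":1},{"offset":[0,0.7,0.16],"yaw":0,"claw":1}]}}

```text
time: 59.5
ee_pos: [0.5984, 0.2961, 0.2752]
tcp_rot: [-179.9, 0.0, 96.2]
wrist_force: [-0.2, 0.6, -2.6]
opening: 0.009
grasp_force: 44.8
```

Request:
{"method": "servo_tool", "body": {"rows": [{"offset":[0,0,0.05],"yaw":0,"claw":1},{"offset":[0,0,0.11],"yaw":0,"claw":1},{"offset":[0,0,0.11],"yaw":0,"claw":1}]}}

```text
time: 59.88
ee_pos: [0.5979, 0.2963, 0.2666]
tcp_rot: [179.8, -0.1, 96.2]
wrist_force: [1.5, 0.6, 4.1]
opening: 0.0087
grasp_force: 45.7
```

```bash
python3 hung.py
```

```text
lime 462 zmin/max [0.148 0.265] bar: n 146 out 0.041 y (np.float64(0.005), np.float64(0.35), np.float64(1.69))
orange 1128 zmin/max [0.157 0.263] bar: n 401 out 0.046 y (np.float64(-0.006), np.float64(0.316), np.float64(1.48))
purple 716 zmin/max [0.148 0.263] bar: n 349 out 0.034 y (np.float64(-0.04), np.float64(0.036), np.float64(-0.02))
```

Request:
{"method": "servo_tool", "body": {"rows": [{"offset":[0,0,0],"yaw":0,"claw":0.8},{"offset":[0,0,0],"yaw":0,"claw":0.75},{"offset":[0,0,0],"yaw":0,"claw":0.75},{"offset":[0,0,-0.05],"yaw":0,"claw":0.75},{"offset":[0,0,-0.3],"yaw":0,"claw":0.7},{"offset":[0,0,-0.6],"yaw":0,"claw":0.6},{"offset":[0,0,-0.8],"yaw":0,"claw":0.5},{"offset":[0,0,-0.8],"yaw":0,"claw":0.5}]}}

```text
time: 60.92
ee_pos: [0.5984, 0.2964, 0.3467]
tcp_rot: [179.8, -0.1, 96.2]
wrist_force: [0.3, 0.3, -0.2]
opening: 0.043
grasp_force: 0.0
```

```bash
python3 hung.py; python3 eas.py | sed -n '2p;6p'; python3 - <<'E'
from meas import *
C=cloud(('scene','top')); caddies(C)
for s in(0,1):
    c=C[(C[:,6]==s)&(C[:,0]>.43)&(C[:,0]<.58)&(C[:,1]>-.19)&(C[:,1]<-.07)]
    t=c[(c[:,2]>.018)&(c[:,2]<.031)&(c[:,4]<70)]
    print('base top',s,len(t),np.round(np.hstack(cv2.minAreaRect((t[:,:2]*1000).astype(np.float32))),1))
    b=c[(c[:,2]>.06)&((c[:,3]<8)|(c[:,3]>172))&(c[:,4]>140)];print('ball',len(b),b[:,:3].mean(0).round(3),b[:,:3].min(0).round(3),b[:,:3].max(0).round(3))
from plan import *
print(np.round(cur(),4))
E
```

```text
lime 552 zmin/max [0.149 0.263] bar: n 213 out 0.04 y (np.float64(0.006), np.float64(0.35), np.float64(1.7))
orange 1138 zmin/max [0.156 0.263] bar: n 405 out 0.046 y (np.float64(-0.005), np.float64(0.316), np.float64(1.48))
purple 722 zmin/max [0.147 0.263] bar: n 351 out 0.034 y (np.float64(-0.039), np.float64(0.036), np.float64(-0.02))
-0.05 164 lean 26.6 x at z=.015 -0.0346 res 0.0017 zmax 0.144
0.055 182 lean 25.9 x at z=.015 -0.0333 res 0.0015 zmax 0.144
teal 0 0
teal 1 0
lime 0 0
lime 1 0
orange 0 1
orange 1 0
purple 0 0
purple 1 0
base top 0 352 [ 512.2 -126.8   69.8   48.7    1.8]
ball 79 [ 0.488 -0.128  0.103] [ 0.471 -0.138  0.093] [ 0.497 -0.116  0.109]
base top 1 240 [ 5.063e+02 -1.249e+02  6.900e+01  4.920e+01  2.000e-01]
ball 44 [ 0.479 -0.126  0.107] [ 0.468 -0.136  0.102] [ 0.49  -0.117  0.113]
[ 0.5979  0.2961  0.3438 96.2338]
```

All three caddies hang and both panels lean. Next is the lamp lever: its base is at (0.510,-0.126) and its ball is at about (0.482,-0.127, 0.097).

```bash
python3 - <<'E'
from plan import *
c=cur()
plan([(.43,-.126,.29,180),(.43,-.126,.10,180)],c)
E
```

```text
[-0.803, -0.425, 0.108] -0.0931 rows>=2 0.091
[-0.646, -0.639, 0.108] -0.0931 rows>=2 0.091
[-0.435, -0.798, 0.108] -0.0931 rows>=2 0.091
[-0.186, -0.889, 0.108] -0.0931 rows>=2 0.091
[0.078, -0.905, 0.108] -0.0931 rows>=2 0.091
   -> [ 4.30e-01 -1.26e-01  2.90e-01  1.80e+02]
[0.0, 0.0, 0.95] -0.0 rows>=2 0.095
[0.0, 0.0, 0.95] -0.0 rows>=2 0.095
   -> [ 4.30e-01 -1.26e-01  1.00e-01  1.80e+02]
```

Request:
{"method": "servo_tool", "body": {"rows": [{"offset":[-0.8,-0.425,0],"yaw":-0.093,"claw":1},{"offset":[-0.8,-0.425,0],"yaw":-0.093,"claw":1},{"offset":[-0.8,-0.425,0],"yaw":-0.093,"claw":1}]}}

```text
time: 61.5
ee_pos: [0.5636, 0.2104, 0.3453]
tcp_rot: [-180.0, 0.0, 112.9]
wrist_force: [-0.7, 0.1, 0.6]
opening: -0.0001
grasp_force: 0.0
```

Request:
{"method": "servo_tool", "body": {"rows": [{"offset":[-0.65,-0.64,0],"yaw":-0.093,"claw":1},{"offset":[-0.65,-0.64,0],"yaw":-0.093,"claw":1}]}}

```text
time: 61.75
ee_pos: [0.5302, 0.1262, 0.3446]
tcp_rot: [-180.0, -0.0, 129.9]
wrist_force: [-0.2, -0.2, 0.3]
opening: 0.0004
grasp_force: 0.0
```

Request:
{"method": "servo_tool", "body": {"rows": [{"offset":[-0.435,-0.8,0.1],"yaw":-0.093,"claw":1},{"offset":[-0.435,-0.8,0.1],"yaw":-0.093,"claw":1}]}}

```text
time: 62.0
ee_pos: [0.4965, 0.0415, 0.3345]
tcp_rot: [-180.0, -0.0, 146.6]
wrist_force: [-0.4, 0.4, -0.1]
opening: 0.0
grasp_force: 0.0
```

Request:
{"method": "servo_tool", "body": {"rows": [{"offset":[-0.19,-0.89,0.2],"yaw":-0.093,"claw":1},{"offset":[-0.19,-0.89,0.2],"yaw":-0.093,"claw":1}]}}

```text
time: 62.25
ee_pos: [0.4633, -0.0431, 0.3142]
tcp_rot: [-180.0, -0.0, 163.4]
wrist_force: [0.5, -0.1, 0.1]
opening: -0.0002
grasp_force: 0.0
```

Request:
{"method": "servo_tool", "body": {"rows": [{"offset":[0.08,-0.9,0.2],"yaw":-0.093,"claw":1},{"offset":[0.08,-0.9,0.2],"yaw":-0.093,"claw":1},{"offset":[0.08,-0.9,0.2],"yaw":-0.093,"claw":1},{"offset":[0.08,-0.9,0.2],"yaw":-0.093,"claw":1}]}}

```text
time: 62.75
ee_pos: [0.4306, -0.1254, 0.2949]
tcp_rot: [180.0, -0.0, 179.8]
wrist_force: [-0.0, -0.1, 0.5]
opening: -0.0002
grasp_force: 0.0
```

Request:
{"method": "servo_tool", "body": {"rows": [{"offset":[0,0,0.5],"yaw":0,"claw":1},{"offset":[0,0,1],"yaw":0,"claw":1},{"offset":[0,0,1],"yaw":0,"claw":1},{"offset":[0,0,1],"yaw":0,"claw":1}]}}

```text
time: 63.25
ee_pos: [0.431, -0.1254, 0.1972]
tcp_rot: [-180.0, 0.1, 180.0]
wrist_force: [1.0, 0.7, 0.8]
opening: -0.0001
grasp_force: 0.0
```

Request:
{"method": "servo_tool", "body": {"rows": [{"offset":[0,0,0.5],"yaw":0,"claw":1},{"offset":[0,0,0.97],"yaw":0,"claw":1},{"offset":[0,0,0.97],"yaw":0,"claw":1},{"offset":[0,0,0.97],"yaw":0,"claw":1}]}}

```text
time: 63.75
ee_pos: [0.4316, -0.1262, 0.1013]
tcp_rot: [-179.9, 0.2, 179.9]
wrist_force: [0.4, 0.1, 1.0]
opening: -0.0
grasp_force: 0.0
```

Request:
{"method": "servo_tool", "body": {"rows": [{"offset":[-0.15,0,0],"yaw":0,"claw":1},{"offset":[-0.25,0,0],"yaw":0,"claw":1},{"offset":[-0.35,0,0],"yaw":0,"claw":1},{"offset":[-0.45,0,0],"yaw":0,"claw":1},{"offset":[-0.55,0,0],"yaw":0,"claw":1},{"offset":[-0.65,0,0],"yaw":0,"claw":1},{"offset":[-0.75,0,0],"yaw":0,"claw":1},{"offset":[-0.84,0,0],"yaw":0,"claw":1},{"offset":[-0.9,0,0],"yaw":0,"claw":1},{"offset":[-0.92,0,0],"yaw":0,"claw":1},{"offset":[-0.92,0,0],"yaw":0,"claw":1}]}}

```text
time: 65.12
ee_pos: [0.5222, -0.126, 0.0981]
tcp_rot: [-180.0, 0.0, 179.9]
wrist_force: [0.2, -0.1, 0.1]
opening: -0.0002
grasp_force: 0.0
```

Request:
{"method": "servo_tool", "body": {"rows": [{"offset":[0.2,0,0],"yaw":0,"claw":1},{"offset":[0.6,0,0],"yaw":0,"claw":1},{"offset":[1,0,-0.5],"yaw":0,"claw":1},{"offset":[1,0,-1],"yaw":0,"claw":1},{"offset":[1,0,-1],"yaw":0,"claw":1}]}}

```text
time: 65.75
ee_pos: [0.4231, -0.1264, 0.2026]
tcp_rot: [-179.9, 0.4, 179.9]
wrist_force: [-0.0, -0.2, -1.1]
opening: 0.0001
grasp_force: 0.0
```

```bash
python3 hung.py; python3 eas.py | sed -n '2p;6p'; python3 - <<'E'
from meas import *
C=cloud(('scene','top'))
for s in(0,1):
    c=C[(C[:,6]==s)&(C[:,0]>.43)&(C[:,0]<.6)&(C[:,1]>-.19)&(C[:,1]<-.07)]
    b=c[(c[:,2]>.06)&((c[:,3]<8)|(c[:,3]>172))&(c[:,4]>140)]
    if len(b): print('ball',len(b),b[:,:3].mean(0).round(3),b[:,:3].min(0).round(3),b[:,:3].max(0).round(3))
z=np.load('scene.npz')['im'];cv2.imwrite('pics/fin.png',cv2.resize(z[60:384,40:472,::-1],(800,600),interpolation=cv2.INTER_CUBIC))
E
```

```text
lime 556 zmin/max [0.159 0.263] bar: n 223 out 0.04 y (np.float64(0.006), np.float64(0.35), np.float64(1.7))
orange 1113 zmin/max [0.156 0.264] bar: n 404 out 0.046 y (np.float64(-0.005), np.float64(0.318), np.float64(1.49))
purple 727 zmin/max [0.147 0.263] bar: n 353 out 0.034 y (np.float64(-0.04), np.float64(0.035), np.float64(-0.02))
-0.05 167 lean 26.6 x at z=.015 -0.0346 res 0.0016 zmax 0.143
0.055 181 lean 25.7 x at z=.015 -0.033 res 0.0016 zmax 0.144
ball 87 [ 0.553 -0.127  0.099] [ 0.54  -0.137  0.087] [ 0.561 -0.113  0.107]
ball 37 [ 0.535 -0.117  0.144] [ 0.447 -0.13   0.095] [ 0.552 -0.07   0.613]
```

View pics/fin.png

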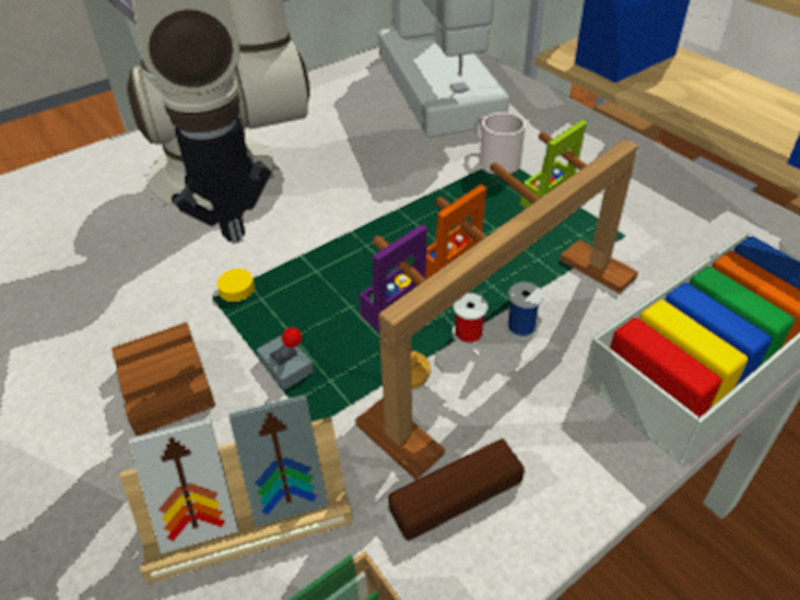

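All is in place: three caddies on pegs (400,255), (460,225), (565,155), panels upright in the easel, and the lever ball over to the far side (292,337). I give the lever one more gentle push to be sure it is fully over.

Request:
{"method": "servo_tool", "body": {"rows": [{"offset":[0,0,0.5],"yaw":0,"claw":1},{"offset":[0,0,1],"yaw":0,"claw":1},{"offset":[-0.3,0,1],"yaw":0,"claw":1},{"offset":[-0.7,0,1],"yaw":0,"claw":1},{"offset":[-0.9,0,1],"yaw":0,"claw":1},{"offset":[-0.97,0,1],"yaw":0,"claw":1},{"offset":[-1,0,1],"yaw":0,"claw":1},{"offset":[-1,0,1],"yaw":0,"claw":1}]}}

```text
time: 66.95
ee_pos: [0.5215, -0.126, 0.0978]
tcp_rot: [180.0, -0.0, 179.9]
wrist_force: [-0.1, -0.9, -1.0]
opening: 0.0003
grasp_force: 0.0
```

Request:
{"method": "servo_tool", "body": {"rows": [{"offset":[-0.02,0,0],"yaw":0,"claw":1},{"offset":[-0.03,0,0],"yaw":0,"claw":1},{"offset":[-0.03,0,0],"yaw":0,"claw":1}]}}

```text
time: 67.32
ee_pos: [0.5242, -0.1261, 0.0981]
tcp_rot: [-180.0, -0.1, 179.9]
wrist_force: [-5.2, 0.0, 1.3]
opening: -0.0002
grasp_force: 2.5
```

The 5 N push-back means the lever is at its stop. I back off and hand in.

Request:
{"method": "servo_tool", "body": {"rows": [{"offset":[0.3,0,0],"yaw":0,"claw":1},{"offset":[0.7,0,0],"yaw":0,"claw":1},{"offset":[1,0,-0.5],"yaw":0,"claw":1},{"offset":[1,0,-1],"yaw":0,"claw":1},{"offset":[1,0,-1],"yaw":0,"claw":1},{"offset":[1,0,-1],"yaw":0,"claw":1}]}}

```text
time: 68.08
ee_pos: [0.4251, -0.1259, 0.1979]
tcp_rot: [-180.0, 0.0, 179.9]
wrist_force: [0.4, -0.0, -0.2]
opening: 0.0003
grasp_force: 0.0
```

```bash
python3 hung.py; python3 eas.py | sed -n '2p;6p'; python3 -c "
from workcell import *
print(job_done())"
```

```text
lime 552 zmin/max [0.147 0.263] bar: n 219 out 0.04 y (np.float64(0.005), np.float64(0.35), np.float64(1.69))
orange 1125 zmin/max [0.155 0.263] bar: n 400 out 0.046 y (np.float64(-0.006), np.float64(0.317), np.float64(1.48))
purple 722 zmin/max [0.148 0.263] bar: n 353 out 0.034 y (np.float64(-0.04), np.float64(0.035), np.float64(-0.02))
-0.05 167 lean 26.5 x at z=.015 -0.0344 res 0.0017 zmax 0.142
0.055 180 lean 25.9 x at z=.015 -0.0332 res 0.0016 zmax 0.145
the job is handed in; nothing more can be done
None
```

Job handed in at about 68 s (no verdict came back): purple, orange and lime (no teal) hang on pegs 0, 1 and 3, both panels lean upright in the easel at about 26° (the white one after I knocked it over and re-set it), and the lamp lever was then pushed to its stop.

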